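Clear the microscope bench after an examination

ROBOT

A 7-joint arm with a two-finger parallel gripper is mounted at the origin on the work surface. World frame = base frame: x ahead of the robot, y to its left, z up, the work surface at z = 0. Lengths are in mm, angles in rad, forces in N, time in s.
With the tool pointing down it reaches from about 400 to 875 mm from the base axis. Payload 4.4 kg.
Tool frame: the origin (TCP) lies at the very end of the fingers, on their centre line; the grasp point (between the pads) lies 19 mm behind it; z points along the fingers, y is the direction in which the jaws open and shut (so a half turn about z gives the same grasp; the last joint's range is limited). The gripper opens to 85 mm and grips with 20 to 120 N. Pads are 22 mm wide; open, the fingers measure 114 mm over their backs; the gripper's body (76 mm by 85 mm) begins 54 mm behind the grasp point. The pads swing forward as they close: fully open they stand 13 mm farther back than shut.
Start: joints at [1.11, 0.628, 0.038, 1.517, -0.027, 0.996, -0.02], TCP at [250.034, -600.001, 204.213] pointing down, gripper open.
Joint ranges: [-3.06, 3.06], [-0.37, 2.12], [-1.25, 1.32], [0.18, 2.47], [-1.1, 4.24], [0.23, 1.98], [-2.94, 2.94]. Speed limits (rad/s): [2.57, 2.57, 3.14, 3.14, 3.14, 3.14, 3.14].

INTERFACE

Orientations are given as [roll, pitch, yaw] about the fixed x, y, z axes, in that order (R = Rz(yaw) Ry(pitch) Rx(roll)).
In Python, from cell import ctrl gives the robot as it stands. The module is installed in compiled form; this text tells all that it offers.
- The arm moves only by the shell command python3 -m jog 'ROWS'. ROWS is text: rows parted by semicolons, each of 7 numbers parted by spaces: the shift along the tool's x, y, z in mm, then the turn, a rotation vector about the tool's x, y, z in degrees, then the opening, from -1 (shut) to 1 (fully open). In form: x y z wx wy wz claw; .... A call has 1 to 8 rows; each row is the pose to reach, as a shift and turn from the pose commanded when the call began, along the tool's axes at that moment; what a row does not reach only later rows make up. A row lasts 1/8 s, in which the tool goes at most 62.5 mm and 10.7 degrees, less where a joint would pass 70% of its speed; a pose out of reach is approached as far as the arm can. A call with a gripper value outside its range is refused whole. The fingers move at their own pace and stop on an object; the grip force is fixed at half the most. Time passes only in rows, so rows that repeat a pose let the fingers close. It gives the time, the measured TCP pose, the force and the opening at its end, in the units of the state.
- ctrl.read_state(): the state, without advancing time (a new reading comes with each control period).
- ctrl.get_image(name): name is "side" or "top"; returns a dict with "image" (420x560x3 uint8, red, green, blue), "z_map" (420x560 float32, mm along the optical axis (not along the pixel's ray), 0 where there is no reading), "vertical_fov" (degrees; the focal length in pixels is half the picture's height over the tangent of half this angle, whatever the lens; pixels are square), "cx", "cy" (the principal point, pixels), "extrinsics" (4x4, takes a point from world to camera coordinates). Camera axes: x right, y down, z forward; pixel columns grow to the right and rows downward; lengths in mm; the calibration is good to about 2 mm. A picture is of the moment at which its call begins.
- ctrl.finish_job(): hands the job in, once; it reports no verdict.
The state is a dict: "clock": time; "qpos": joint angles; "qd": joint speeds; "tau": joint torques, N m; "eef_pos": TCP position; "tool_rot": TCP orientation; "force": force on the tool from outside, world axes, zero at the start; "torque": the same for the moment, N m; "width": finger opening in mm.
Only numpy, scipy, OpenCV 4.12 (cv2) and the standard library are available. Lean on these libraries where they do the work, as an engineer would, in place of code of your own. Each camera call takes 0.05 s, during which the arm holds its last target.

TASK

The examination is over: sort what is lying about into the three trays. Stand the two spare microscope eyepieces upright in the round wells of the optics tray, one in each well, stand the two sample jars upright in the divided sample tray, one in each compartment, and lay the tweezers flat in the steel instrument tray. Set each thing down gently without dropping it, and leave the petri dish and the slide box where they are.

Things in the scene. Friction and masses are not known exactly. Their poses are not given: they have to be found in the camera images.
- eyepiece_a_mid (a point): spare microscope eyepiece standing upright, eye lens up: bright metal barrel 30 mm across for the lowest 26 mm, black body 40 mm across up to 56 mm, black rubber eyecup 44 mm across with a greenish lens in its top, up to its full height of 70 mm; about 90 g. This point is on its axis half-way up (35 mm above its underside); z is its axis, upward. The two eyepieces are alike.
- eyepiece_b_mid (a point): spare microscope eyepiece standing upright, eye lens up: bright metal barrel 30 mm across for the lowest 26 mm, black body 40 mm across up to 56 mm, black rubber eyecup 44 mm across with a greenish lens in its top, up to its full height of 70 mm; about 90 g. This point is on its axis half-way up (35 mm above its underside); z is its axis, upward. The two eyepieces are alike.
- jar_a_mid (a point): closed sample jar standing upright: round amber glass body 40 mm across with a plain paper band, white ribbed screw cap 37 mm across on top, full height 68 mm; about 80 g. This point is on its axis half-way up (34 mm above its underside); z is its axis, upward. The two jars are alike.
- jar_b_mid (a point): closed sample jar standing upright: round amber glass body 40 mm across with a plain paper band, white ribbed screw cap 37 mm across on top, full height 68 mm; about 80 g. This point is on its axis half-way up (34 mm above its underside); z is its axis, upward. The two jars are alike.
- tweezers_mid (a point): steel tweezers lying flat on their side on the bench: 120 mm long, 17 mm wide at the middle third where they are gripped, 9 mm high, narrowing to both ends; about 30 g, rigid when pinched. This point is their middle, 4.5 mm above the bench; x points along them to the tips, y across them, z up.
- optics_tray: dark grey block tray with two round wells, fixed to the bench: 94 mm (x) by 180 mm (y) by 19 mm high. Wells are 56 mm across and 14 mm deep (floors 5 mm above the bench, covered blue), centred at y = -45 mm and y = +45 mm, x = 0. Origin at the centre of its underside, z up.
- sample_tray: low white plastic tray divided in two, fixed to the bench: 76 mm (x) by 148 mm (y) by 16 mm high, walls, divider and floor 4 mm thick. Two compartments 68 mm by 68 mm, centred at y = -36 mm and y = +36 mm, x = 0. Origin at the centre of its underside, z up.
- instrument_tray: plain open stainless steel tray with a darker rim, fixed to the bench: 100 mm (x) by 200 mm (y) by 16 mm high (a narrow rolled rim adds 4 mm outside), walls and floor 3 mm thick, inside 94 mm by 194 mm. Origin at the centre of its underside, z up.
- petri_mid (a point): round clear petri dish with its lid on and a white filter paper in it, 60 mm across and 15 mm high, not to be moved. This point is its centre.
- slidebox_mid (a point): closed box of microscope slides with a blue bottom and a white lid, 86 mm (x) by 36 mm (y) by 31 mm high, not to be moved. This point is on its middle, 15 mm above the bench.
Not all that is in view belongs to the job. What is shaped like the part that bears jar_a_mid but green is not meant.

How it is judged (in metres and radians):
At the end, for the whole second after the job is handed in: One eyepiece upright on the floor of each well (within 16 mm of its centre in x and in y), one jar upright on the floor of each compartment (within 17 mm), tweezers flat on the floor of the steel tray (42 mm across, 50 mm along); tilts under 7 degrees, heights within 6 mm, all at rest (((x of eyepiece_a_mid in the frame of optics_tray between -0.016 and 0.016 m and y of eyepiece_a_mid in the frame of optics_tray between -0.061 and -0.029 m and z of eyepiece_a_mid in the frame of optics_tray between 0.034 and 0.046 m and angle between each of eyepiece_a_mid, eyepiece_b_mid's own z axis and vertical below 0.12 rad and x of eyepiece_b_mid in the frame of optics_tray between -0.016 and 0.016 m and y of eyepiece_b_mid in the frame of optics_tray between 0.029 and 0.061 m and z of eyepiece_b_mid in the frame of optics_tray between 0.034 and 0.046 m) or (x of eyepiece_a_mid in the frame of optics_tray between -0.016 and 0.016 m and y of eyepiece_a_mid in the frame of optics_tray between 0.029 and 0.061 m and z of eyepiece_a_mid in the frame of optics_tray between 0.034 and 0.046 m and angle between each of eyepiece_a_mid, eyepiece_b_mid's own z axis and vertical below 0.12 rad and x of eyepiece_b_mid in the frame of optics_tray between -0.016 and 0.016 m and y of eyepiece_b_mid in the frame of optics_tray between -0.061 and -0.029 m and z of eyepiece_b_mid in the frame of optics_tray between 0.034 and 0.046 m)) and ((x of jar_a_mid in the frame of sample_tray between -0.017 and 0.017 m and y of jar_a_mid in the frame of sample_tray between -0.053 and -0.019 m and z of jar_a_mid in the frame of sample_tray between 0.032 and 0.044 m and angle between each of jar_a_mid, jar_b_mid's own z axis and vertical below 0.12 rad and x of jar_b_mid in the frame of sample_tray between -0.017 and 0.017 m and y of jar_b_mid in the frame of sample_tray between 0.019 and 0.053 m and z of jar_b_mid in the frame of sample_tray between 0.032 and 0.044 m) or (x of jar_a_mid in the frame of sample_tray between -0.017 and 0.017 m and y of jar_a_mid in the frame of sample_tray between 0.019 and 0.053 m and z of jar_a_mid in the frame of sample_tray between 0.032 and 0.044 m and angle between each of jar_a_mid, jar_b_mid's own z axis and vertical below 0.12 rad and x of jar_b_mid in the frame of sample_tray between -0.017 and 0.017 m and y of jar_b_mid in the frame of sample_tray between -0.053 and -0.019 m and z of jar_b_mid in the frame of sample_tray between 0.032 and 0.044 m)) and x of tweezers_mid in the frame of instrument_tray between -0.042 and 0.042 m and y of tweezers_mid in the frame of instrument_tray between -0.05 and 0.05 m and z of tweezers_mid in the frame of instrument_tray between 0 and 0.014 m and angle between the z axis of tweezers_mid and the z axis of instrument_tray, either way round below 0.12 rad and linear speed of each of eyepiece_a, eyepiece_b, jar_a, jar_b, tweezers below 0.02 m/s); the robot touches nothing.
It fails at once if an eyepiece is dropped: out of the fingers it falls faster than 0.7 m/s (a drop of more than about 25 mm) ((linear speed of eyepiece_a above 0.7 m/s and contact force between eyepiece_a and the fingers below 0.01 N) or (linear speed of eyepiece_b above 0.7 m/s and contact force between eyepiece_b and the fingers below 0.01 N)).
It fails at once if a jar is dropped: out of the fingers it falls faster than 0.7 m/s (a drop of more than about 25 mm) ((linear speed of jar_a above 0.7 m/s and contact force between jar_a and the fingers below 0.01 N) or (linear speed of jar_b above 0.7 m/s and contact force between jar_b and the fingers below 0.01 N)).
It fails at once if the pair of tweezers is dropped: out of the fingers it falls faster than 0.7 m/s (a drop of more than about 25 mm) ((linear speed of tweezers above 0.7 m/s and contact force between tweezers and the fingers below 0.01 N)).
It fails at once if the petri dish is shifted by more than 25 mm (distance of petri_mid from where it was at the start of the episode above 0.025 m).
It fails at once if the slide box is shifted by more than 25 mm (distance of slidebox_mid from where it was at the start of the episode above 0.025 m).
It also fails if it takes over 115 s, if anything falls off the work surface, if the arm or the gripper's body presses on something with over 40 N, if the wrist force passes 120 N, or if a joint passes its speed limit or range.

## Working session

There is one attempt and no reset: what is moved stays moved. The work goes in short steps, Python scripts to look and compute and a shell command to move; the robot and the scene stay as the last step left them, time stands still between calls to the robot, and variables do not carry over. Pictures are saved under pics/ and viewed, and the job is handed in when it is done.

```bash
mkdir -p pics; cat > h.py <<'E'
import numpy as np, cv2
from cell import ctrl
def get(name,fn=None):
    d=ctrl.get_image(name)
    if fn: cv2.imwrite('pics/'+fn,d['image'][:,:,::-1])
    return d
def f(d): return 210/np.tan(np.radians(d['vertical_fov'])/2)
def ray(d,u,v,z):
    E=np.array(d['extrinsics']);R=E[:3,:3];t=E[:3,3];c=-R.T@t
    r=R.T@np.array([(u-d['cx'])/f(d),(v-d['cy'])/f(d),1.]);s=(z-c[2])/r[2];return c+s*r
def cloud(d):
    Z=d['z_map'];v,u=np.mgrid[:420,:560];F=f(d)
    P=np.stack([(u-d['cx'])/F*Z,(v-d['cy'])/F*Z,Z],-1)
    E=np.array(d['extrinsics']);return (P-E[:3,3])@E[:3,:3]
E
python3 - <<'E'
from h import *
for n in('top','side'):
    d=get(n,n+'0.png');print(n,d['vertical_fov'],d['cx'],d['cy'],np.array(d['extrinsics']).round(3).tolist())
print(ctrl.read_state())
E
```

```text
top 43.77068397112023 277.57866178154217 209.4794410765293 [[-0.012, -0.999, -0.031, 30.851], [-0.99, 0.016, -0.137, 500.201], [0.137, 0.029, -0.99, 1246.397], [0.0, 0.0, 0.0, 1.0]]
side 46.98477715800462 276.53241491844483 210.67563478245071 [[-0.991, -0.137, -0.005, 494.084], [-0.066, 0.509, -0.858, 70.592], [0.12, -0.85, -0.514, 1312.285], [0.0, 0.0, 0.0, 1.0]]
{'clock': 0.1, 'qpos': array([ 1.11020518,  0.62925945,  0.03842754,  1.51828673, -0.02697589,
        0.9963179 , -0.02002906]), 'qd': array([ 6.63270606e-04, -1.52709539e-03, -4.76480723e-04, -3.09329737e-03,
        3.16375754e-04, -5.93450862e-05,  1.69088209e-03]), 'tau': array([ 3.23005806e-03, -5.64522994e+01,  1.23060130e+00, -1.93970954e+01,
        1.13726850e-02,  5.43979229e-03,  1.99390136e-06]), 'eef_pos': array([ 249.78916606, -599.41039852,  203.37103368]), 'tool_rot': array([-3.13983899e+00,  2.88167589e-05,  3.94788731e-01]), 'force': array([-0.18587238, -0.12920587,  0.43731639]), 'torque': array([0.02337377, 0.01161147, 0.00056504]), 'width': 85.35437787529155}
```

View pics/top0.png

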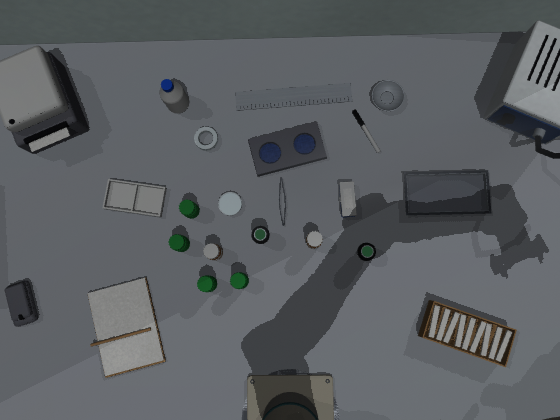

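View pics/side0.png

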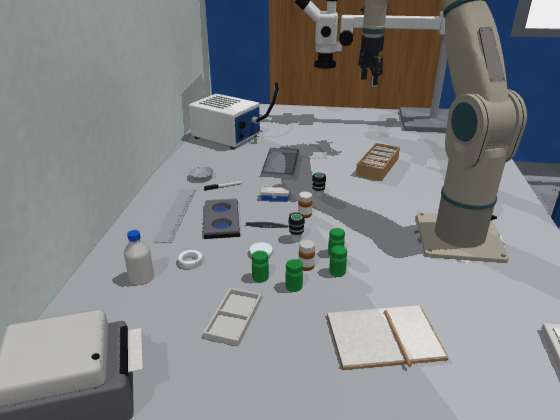

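```bash
python3 - <<'E'
from h import *
d=get('top');im=d['image'][:,:,::-1]
g=(255*(im/255.)**.5).astype(np.uint8)
cv2.imwrite('pics/top1.png',cv2.resize(g[100:310,90:390],(800,560),interpolation=cv2.INTER_CUBIC))
cv2.imwrite('pics/top1b.png',cv2.resize(g[100:310,290:560],(720,560),interpolation=cv2.INTER_CUBIC))
P=cloud(d)
# heights at key px
for n,u,v in [('well1',270,153),('well2',304,144),('eyeA',260,234),('eyeB',367,252),('jarA',212,251),('jarB',314,239),('petri',230,203),('box',348,193),('twz',282,200),('bench',330,290),('inst',447,190),('st',120,195),('green',189,209)]:
    print(n,P[v,u].round(0), ray(d,u,v,0).round(0))
E
```

```text
well1 [649.  42.   8.] [652.  43.   0.]
well2 [671. -44.  10.] [673. -45.   0.]
eyeA [438.  66.  66.] [444.  70.   0.]
eyeB [ 392. -186.   71.] [ 396. -195.    0.]
jarA [399. 178.  77.] [403. 190.   0.]
jarB [424. -62.  70.] [430. -65.   0.]
petri [521. 143.  16.] [524. 145.   0.]
box [ 539. -149.   33.] [ 544. -153.    0.]
twz [530.  14.  -2.] [529.  14.   0.]
bench [ 304. -101.    4.] [ 304. -102.    0.]
inst [ 547. -399.    4.] [ 548. -400.    0.]
st [549. 426.   3.] [549. 427.   0.]
green [501. 236.  66.] [510. 249.   0.]
```

View pics/top1.png

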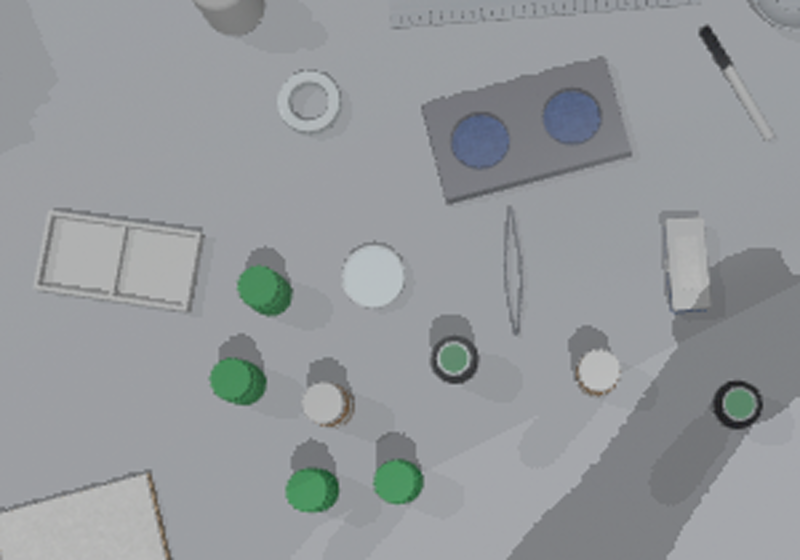

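View pics/top1b.png

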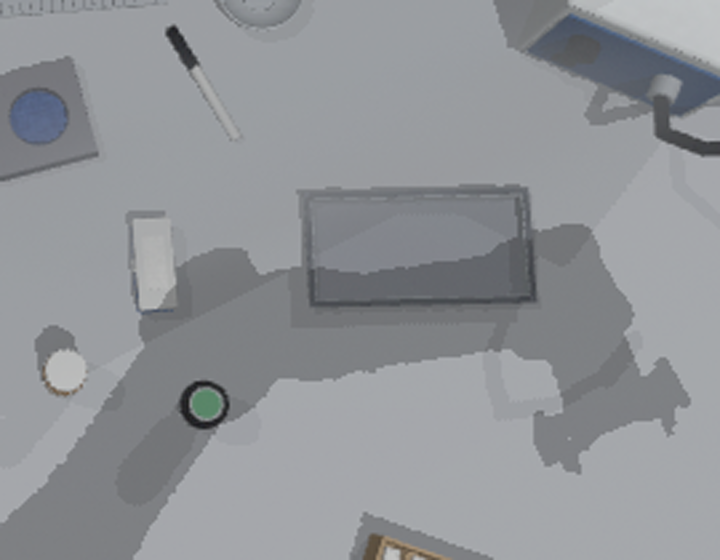

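```bash
cat > m.py <<'E'
from h import *
def cen(m,roi,big=True):
    x0,y0,x1,y1=roi;k=np.zeros_like(m);k[y0:y1,x0:x1]=m[y0:y1,x0:x1]
    n,l,s,c=cv2.connectedComponentsWithStats(k)
    i=1+np.argmax(s[1:,4]);return c[i],s[i],(l==i)
E
python3 - <<'E'
from m import *
d=get('top');im=d['image'];hsv=cv2.cvtColor(im,cv2.COLOR_RGB2HSV);P=cloud(d)
e=get('side');hs2=cv2.cvtColor(e['image'],cv2.COLOR_RGB2HSV);
def rng(h,a,b): return cv2.inRange(h,np.array(a),np.array(b))
def rep(n,m,roi,z,dd=d):
    c,s,l=cen(m,roi);print(n,c.round(1),s,'ray@z',ray(dd,*c,z)[:2].round(1),'size mm',(s[2:4]*np.linalg.norm(ray(dd,c[0]+1,c[1],z)-ray(dd,*c,z))).round(0),'zmed',np.median(cloud(dd)[l][:,2]).round(1));return l
gl=rng(hsv,(40,60,40),(95,255,255))
rep('eyeA',gl,(245,220,275,250),69);rep('eyeB',gl,(352,238,382,268),69)
w=rng(hsv,(0,0,110),(179,60,255))
rep('jarA',w,(200,240,225,265),68);rep('jarB',w,(303,228,325,250),68)
b=rng(hsv,(105,80,20),(130,255,255))
rep('w1',b,(255,135,287,170),5);rep('w2',b,(290,130,320,160),5)
rep('petri',w,(215,190,246,218),12)
for u,v in [(212,251),(314,239),(345,190),(285,165),(270,153),(230,260)]: print(u,v,hsv[v,u],im[v,u])
E
```

```text
eyeA [259.7 233.9] [255 229  10  11  87] ray@z [438.1  66.1] size mm [24. 26.] zmed 70.1
eyeB [366.9 250.9] [362 246  11  11  95] ray@z [ 394.3 -185.6] size mm [26. 26.] zmed 70.3
jarA [210.4 250.6] [203 244  15  14 167] ray@z [400.2 183.5] size mm [36. 33.] zmed 68.2
jarB [314.4 238.4] [307 231  16  15 179] ray@z [425.7 -63.3] size mm [38. 35.] zmed 68.0
w1 [269.7 152.7] [259 143  22  20 335] ray@z [651.2  43.2] size mm [56. 51.] zmed 6.4
w2 [304.  143.7] [294 134  21  20 333] ray@z [672.9 -44.5] size mm [53. 51.] zmed 5.8
petri [229.2 203.3] [218 192  24  24 433] ray@z [521.4 145.7] size mm [60. 60.] zmed 15.3
212 251 [ 60   2 124] [123 124 123]
314 239 [ 75   4 138] [136 138 137]
345 190 [ 90   2 122] [121 122 122]
285 165 [115  23  67] [61 62 67]
270 153 [112 135  72] [34 44 72]
230 260 [107  19  94] [87 90 94]
```

```bash
python3 - <<'E'
from m import *
d=get('top');im=d['image'][:,:,::-1];g=(255*(im/255.)**.5).astype(np.uint8)
def crop(x0,y0,x1,y1,s): return cv2.resize(g[y0:y1,x0:x1],None,fx=s,fy=s,interpolation=cv2.INTER_CUBIC)
a=crop(95,170,175,225,5);b=crop(395,160,500,225,5);
c=crop(265,170,300,230,5);o=crop(240,115,335,180,4)
H=np.zeros((600,800,3),np.uint8)
H[:275,:400]=a;H[:300,410:585]=c; 
H[305:565,:380]=o[:,:380]
cv2.imwrite('pics/crops.png',H);cv2.imwrite('pics/inst.png',b)
e=get('side');s=(255*(e['image'][:,:,::-1]/255.)**.6).astype(np.uint8)
cv2.imwrite('pics/side1.png',cv2.resize(s[140:350,180:380],(760,798),interpolation=cv2.INTER_CUBIC)[:600])
E
```

```text
(no output)
```

View pics/crops.png

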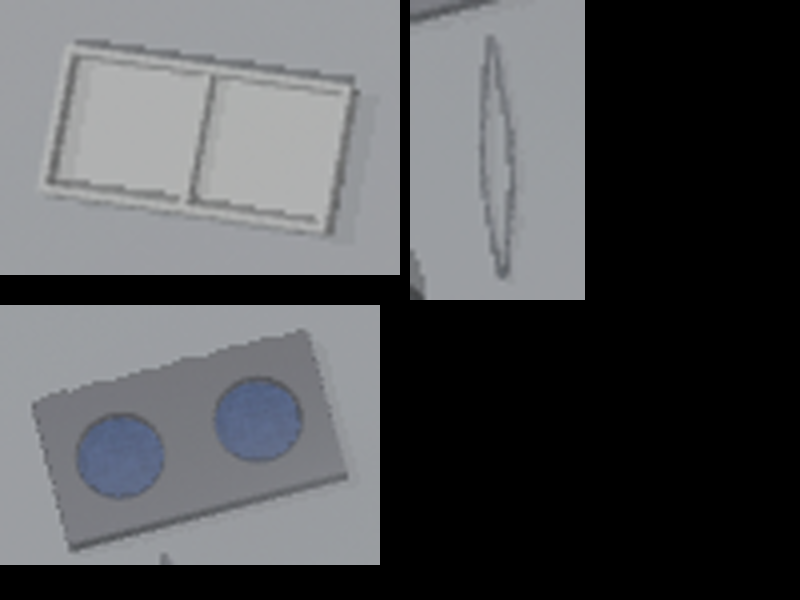

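View pics/inst.png

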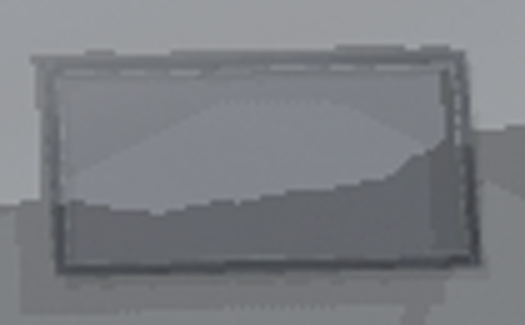

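View pics/side1.png

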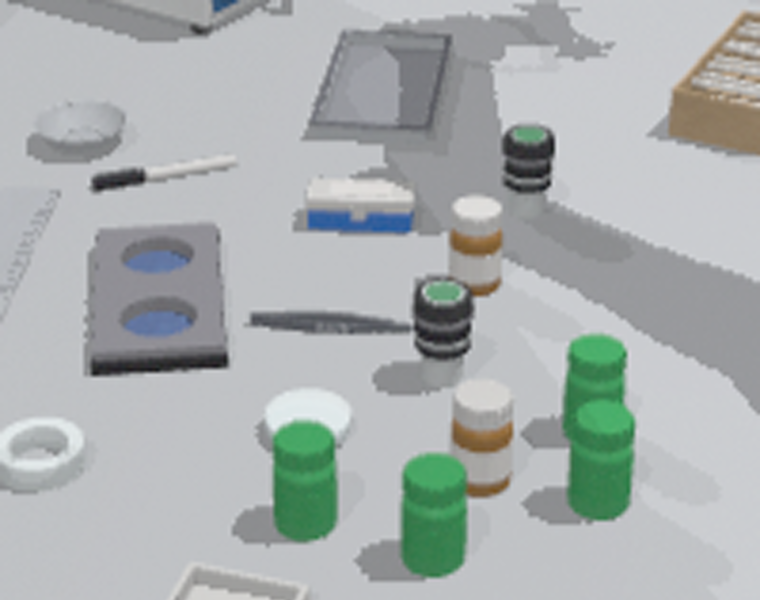

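```bash
python3 - <<'E'
from m import *
d=get('top')
def q(n,pts,z):
    p=np.array([ray(d,u-.4,v-.4,z)[:2] for u,v in pts]);print(n,p.round(0).tolist(),'c',p.mean(0).round(1),'edges',[np.linalg.norm(p[i]-p[i-1]).round(0) for i in range(len(p))])
    return p
p=q('sample',[(110,179),(166,186.2),(160.4,216.6),(103,208)],16)
print('ydir ang',np.degrees(np.arctan2(*(p[0]-p[1])[::-1])))
p=q('inst',[(402,171),(488,170),(491,213),(407,214.4)],16)
print('ydir ang',np.degrees(np.arctan2(*(p[0]-p[1]+p[3]-p[2])[::-1])))
p=q('twz',[(281,177.4),(283.6,225.6)],4)
print('ang',np.degrees(np.arctan2(*(p[0]-p[1])[::-1])))
print('optics ydir',np.degrees(np.arctan2(43.2+44.5,651.2-672.9)))
E
```

```text
sample [[589.0, 449.0], [568.0, 306.0], [491.0, 319.0], [515.0, 465.0]] c [540.7 384.7] edges [np.float64(76.0), np.float64(145.0), np.float64(78.0), np.float64(148.0)]
ydir ang 81.65070821633157
inst [[596.0, -286.0], [595.0, -498.0], [487.0, -498.0], [487.0, -294.0]] c [ 541.3 -394.1] edges [np.float64(110.0), np.float64(212.0), np.float64(108.0), np.float64(205.0)]
ydir ang 89.85090952811288
twz [[588.0, 16.0], [465.0, 11.0]] c [526.4  13.7] edges [np.float64(123.0), np.float64(123.0)]
ang 2.3177527001867304
optics ydir 103.8978109814255
```

```bash
python3 - <<'E'
from m import *
d=get('side')
for n,u,v,z in [('jarA',307.6,244.5,68),('jarB',305.5,195.5,68),('eyeA',296.8,216.8,69),('eyeB',319.2,175.5,69)]: print(n,ray(d,u,v,z)[:2].round(1))
E
```

```text
jarA [396.9 187.6]
jarB [422.7 -54. ]
eyeA [435.4  65.8]
eyeB [ 391.8 -183. ]
```

```bash
cat > go.py <<'E'
import sys,numpy as np
from cell import ctrl
from scipy.spatial.transform import Rotation as R
s=ctrl.read_state();p=s['eef_pos'];R0=R.from_euler('xyz',s['tool_rot'])
print('t',round(s['clock'],2),'pos',p.round(1),'rpy',np.degrees(s['tool_rot']).round(1),'w',round(s['width'],1),'F',s['force'].round(1),'q7',round(s['qpos'][6],2))
for a in sys.argv[1:]:
    x,y,z,w=map(float,a.split(','))
    R1=R.from_euler('xyz',[np.pi,0,np.radians(w)])
    print(a,'->',R0.inv().apply(np.array([x,y,z])-p).round(1),np.degrees((R0.inv()*R1).as_rotvec()).round(1))
E
python3 - <<'E'
from m import *
d=get('top')
for u,v in [(179,242),(207,283),(239,280),(189,208)]: print(ray(d,u,v,68)[:2].round(0))
E
python3 go.py 393.5,-185,150,104 393.5,-185,26,104
```

```text
[422. 259.]
[324. 191.]
[330. 116.]
[503. 236.]
t 0.5 pos [ 250.1 -600.   204.2] rpy [-180.    -0.    22.6] w 85.7 F [ 0.5 -0.2  0. ] q7 -0.02
393.5,-185,150,104 -> [ 292.  -327.9   54.2] [  0.   -0.  -81.4]
393.5,-185,26,104 -> [ 292.  -327.9  178.2] [  0.   -0.  -81.4]
```

```bash
python3 -m jog '292 -328 54 0 0 -81.4 1;292 -328 54 0 0 -81.4 1;292 -328 54 0 0 -81.4 1;292 -328 54 0 0 -81.4 1;292 -328 54 0 0 -81.4 1;292 -328 54 0 0 -81.4 1;292 -328 54 0 0 -81.4 1;292 -328 54 0 0 -81.4 1'; python3 go.py 393.5,-185,150,104 393.5,-185,24,104
python3 - <<'E'
from m import *
d=get('top','t2.png')
E
```

```text
clock: 1.5
eef_pos: [395.1, -180.1, 150.4]
tool_rot: [3.14, -0.001, 1.829]
force: [0.0, -1.6, -0.1]
width: 85.6
t 1.5 pos [ 395.1 -180.1  150.4] rpy [ 1.799e+02 -1.000e-01  1.048e+02] w 85.6 F [ 0.  -1.6 -0.1] q7 0.34
393.5,-185,150,104 -> [-4.4 -2.8  0.3] [ 0.1 -0.1  0.8]
393.5,-185,24,104 -> [ -4.5  -3.  126.3] [ 0.1 -0.1  0.8]
```

View pics/t2.png

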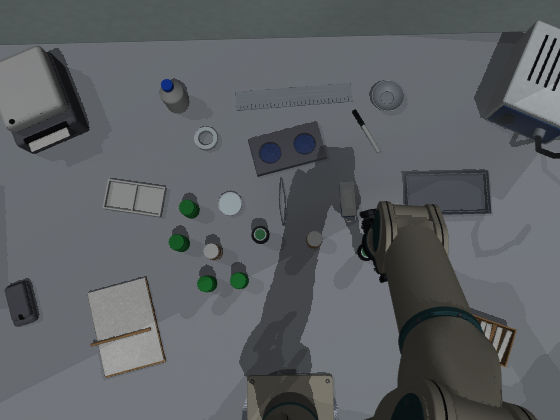

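```bash
python3 -m jog '0 0 50 0 0 0 1;0 0 50 0 0 0 1'; python3 go.py 393.5,-185,24,104
```

```text
clock: 1.8
eef_pos: [390.9, -184.7, 98.4]
tool_rot: [-3.136, -0.003, 1.814]
force: [-1.0, 0.4, 0.3]
width: 85.4
t 1.8 pos [ 390.9 -184.7   98.4] rpy [-179.7   -0.2  103.9] w 85.4 F [-1.   0.4  0.3] q7 0.27
393.5,-185,24,104 -> [-1.1  2.9 74.4] [-0.3 -0.2 -0.1]
```

```bash
python3 -m jog '0 0 40 0 0 0 1;0 0 74 0 0 0 1;0 0 76 0 0 0 1;0 0 76 0 0 0 1'; python3 go.py 393.5,-185,24,104
python3 - <<'E'
from m import *
e=get('side');s=(255*(e['image'][:,:,::-1]/255.)**.6).astype(np.uint8)
cv2.imwrite('pics/s3.png',cv2.resize(s[130:230,260:400],(784,560),interpolation=cv2.INTER_CUBIC))
E
```

```text
clock: 2.3
eef_pos: [394.3, -185.6, 25.6]
tool_rot: [3.14, 0.001, 1.815]
force: [0.5, 0.6, 0.3]
width: 85.6
t 2.3 pos [ 394.3 -185.6   25.6] rpy [1.799e+02 1.000e-01 1.040e+02] w 85.6 F [0.5 0.6 0.3] q7 0.17
393.5,-185,24,104 -> [ 0.8 -0.6  1.6] [ 0.1  0.1 -0. ]
```

View pics/s3.png

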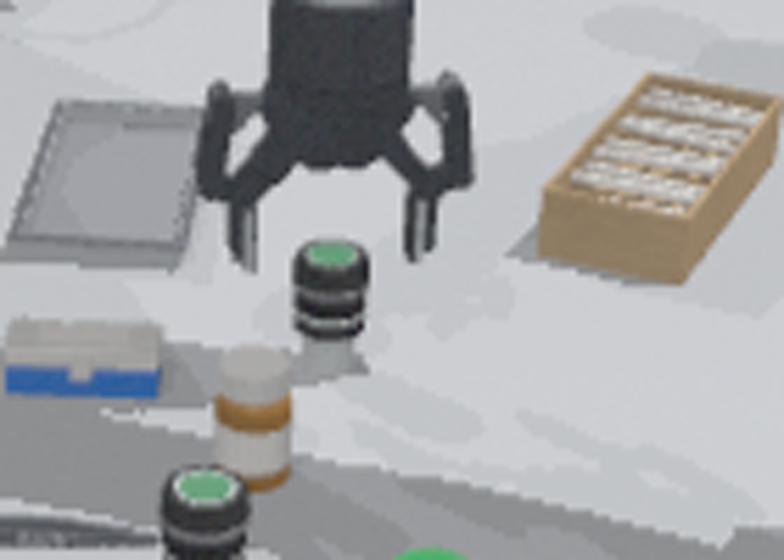

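```bash
python3 - <<'E'
from m import *
e=get('side');P=cloud(e)
# crop scale 5.6
for cx,cy in [(245,240),(245,255),(250,265),(420,240),(412,255),(330,150),(330,255),(330,300),(330,350),(210,140)]:
    u=int(260+cx/5.6);v=int(130+cy/5.6);print((cx,cy),(u,v),P[v,u].round(0))
t=get('top','t4.png');
E
```

```text
(245, 240) (303, 172) [ 441. -170.   84.]
(245, 255) (303, 175) [ 440. -164.   77.]
(250, 265) (304, 177) [ 437. -163.   71.]
(420, 240) (335, 172) [ 345. -182.   85.]
(412, 255) (333, 175) [ 350. -185.   73.]
(330, 150) (318, 156) [ 398. -178.  136.]
(330, 255) (318, 175) [ 396. -185.   70.]
(330, 300) (318, 183) [ 394. -164.   53.]
(330, 350) (318, 192) [ 393. -167.   20.]
(210, 140) (297, 155) [ 459. -158.  145.]
```

View pics/t4.png

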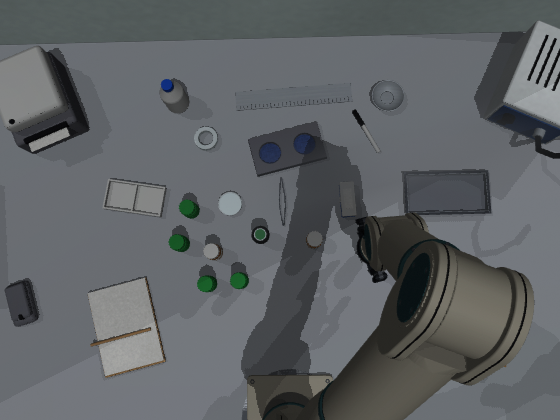

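```bash
python3 go.py 393.5,-185,24,104; python3 - <<'E'
from m import *
e=get('side');P=cloud(e)
for u,v in [(303,175),(304,177),(333,175),(318,156),(303,180),(303,185)]: print(P[v,u].round(0))
s=(255*(e['image'][:,:,::-1]/255.)**.6).astype(np.uint8)
cv2.imwrite('pics/s4.png',cv2.resize(s[130:230,260:400],(784,560),interpolation=cv2.INTER_CUBIC))
E
```

```text
t 2.45 pos [ 394.5 -185.6   25.7] rpy [1.799e+02 1.000e-01 1.040e+02] w 85.4 F [ 0.1  0.4 -0.9] q7 0.17
393.5,-185,24,104 -> [ 0.8 -0.8  1.7] [ 0.1  0.1 -0. ]
[ 440. -163.   78.]
[ 437. -167.   69.]
[ 350. -187.   71.]
[ 398. -174.  138.]
[ 448. -274.    3.]
[ 445. -244.    1.]
```

View pics/s4.png

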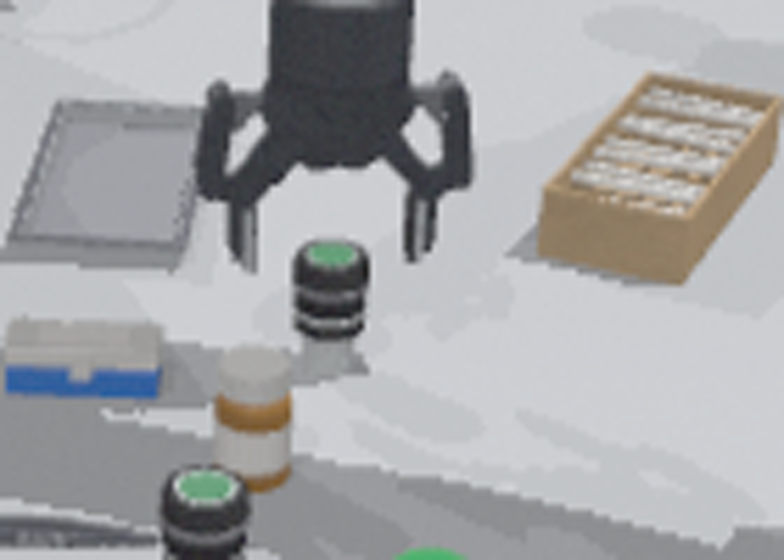

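```bash
python3 -m jog '0 0 22 0 0 0 1;0 0 34 0 0 0 1;0 0 34 0 0 0 1'; python3 go.py
python3 - <<'E'
from m import *
e=get('side');s=(255*(e['image'][:,:,::-1]/255.)**.6).astype(np.uint8)
cv2.imwrite('pics/s5.png',cv2.resize(s[130:230,260:400],(784,560),interpolation=cv2.INTER_CUBIC))
E
```

```text
clock: 2.88
eef_pos: [393.3, -185.1, -9.7]
tool_rot: [-3.142, -0.0, 1.816]
force: [-0.4, -0.4, 0.7]
width: 85.5
t 2.88 pos [ 393.3 -185.1   -9.7] rpy [-180.   -0.  104.] w 85.5 F [-0.4 -0.4  0.7] q7 -0.25
```

View pics/s5.png

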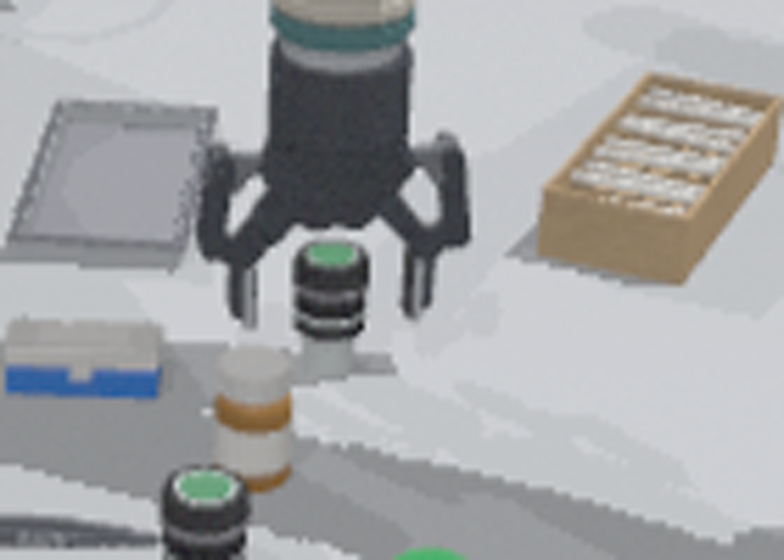

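```bash
python3 -m jog '0 0 0 0 0 0 -1;0 0 0 0 0 0 -1;0 0 0 0 0 0 -1;0 0 0 0 0 0 -1;0 0 0 0 0 0 -1'; python3 go.py
python3 - <<'E'
from m import *
e=get('side');s=(255*(e['image'][:,:,::-1]/255.)**.6).astype(np.uint8)
cv2.imwrite('pics/s6.png',cv2.resize(s[130:230,260:400],(784,560),interpolation=cv2.INTER_CUBIC))
E
```

```text
clock: 3.55
eef_pos: [393.7, -185.1, -9.4]
tool_rot: [3.141, 0.001, 1.816]
force: [-0.3, -0.1, 6.6]
width: 38.9
t 3.55 pos [ 393.7 -185.1   -9.4] rpy [180.   0. 104.] w 38.9 F [-0.3 -0.1  6.6] q7 -0.25
```

View pics/s6.png

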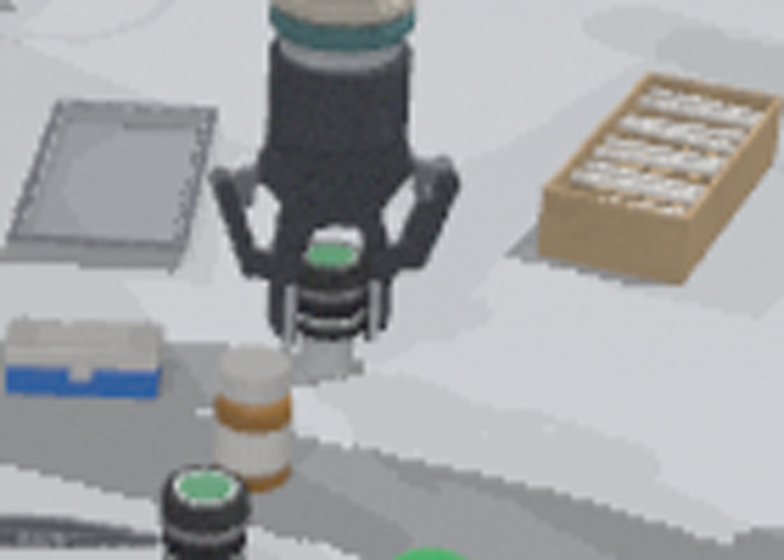

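```bash
python3 go.py 393.5,-185,75,104 672,-44.5,75,104; python3 -m jog '0 0 -40 0 0 0 -1;0 0 -80 0 0 0 -1'; python3 go.py 672,-44.5,75,104
python3 - <<'E'
from m import *
e=get('side');s=(255*(e['image'][:,:,::-1]/255.)**.6).astype(np.uint8)
cv2.imwrite('pics/s7.png',cv2.resize(s[80:200,240:400],(800,600),interpolation=cv2.INTER_CUBIC))
E
```

```text
t 3.6 pos [ 393.7 -185.    -9.4] rpy [180.   0. 104.] w 38.9 F [0.3 0.1 6.1] q7 -0.25
393.5,-185,75,104 -> [  0.   -0.1 -84.4] [0. 0. 0.]
672,-44.5,75,104 -> [ 68.8 304.1 -84.3] [0. 0. 0.]
clock: 3.85
eef_pos: [392.8, -184.4, 70.8]
tool_rot: [-3.14, -0.001, 1.816]
force: [0.6, -0.5, -1.8]
width: 39.1
t 3.85 pos [ 392.8 -184.4   70.8] rpy [-1.799e+02 -1.000e-01  1.041e+02] w 39.1 F [ 0.6 -0.5 -1.8] q7 -0.09
672,-44.5,75,104 -> [ 67.9 304.8  -4.5] [-0.1 -0.1  0.1]
```

View pics/s7.png

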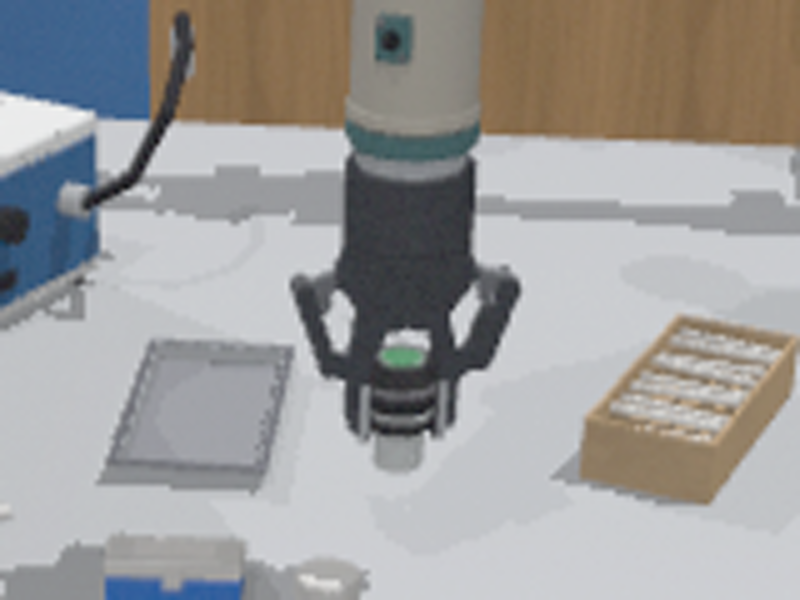

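Held and upright. Move above well 2.

```bash
python3 -m jog '68 304.5 -4 0 0 0 -1;68 304.5 -4 0 0 0 -1;68 304.5 -4 0 0 0 -1;68 304.5 -4 0 0 0 -1;68 304.5 -4 0 0 0 -1;68 304.5 -4 0 0 0 -1;68 304.5 -4 0 0 0 -1;68 304.5 -4 0 0 0 -1'; python3 go.py 672,-44.5,-4,104
python3 - <<'E'
from m import *
e=get('side');s=(255*(e['image'][:,:,::-1]/255.)**.6).astype(np.uint8)
cv2.imwrite('pics/s8.png',cv2.resize(s[120:240,170:330],(800,600),interpolation=cv2.INTER_CUBIC))
E
```

```text
clock: 4.9
eef_pos: [670.8, -46.9, 73.7]
tool_rot: [-3.139, 0.001, 1.814]
force: [-0.8, -0.1, -0.2]
width: 39.0
t 4.9 pos [670.8 -46.9  73.7] rpy [-1.799e+02  1.000e-01  1.040e+02] w 39.0 F [-0.8 -0.1 -0.2] q7 -0.18
672,-44.5,-4,104 -> [ 2.1  1.9 77.7] [-0.1  0.1 -0. ]
```

View pics/s8.png

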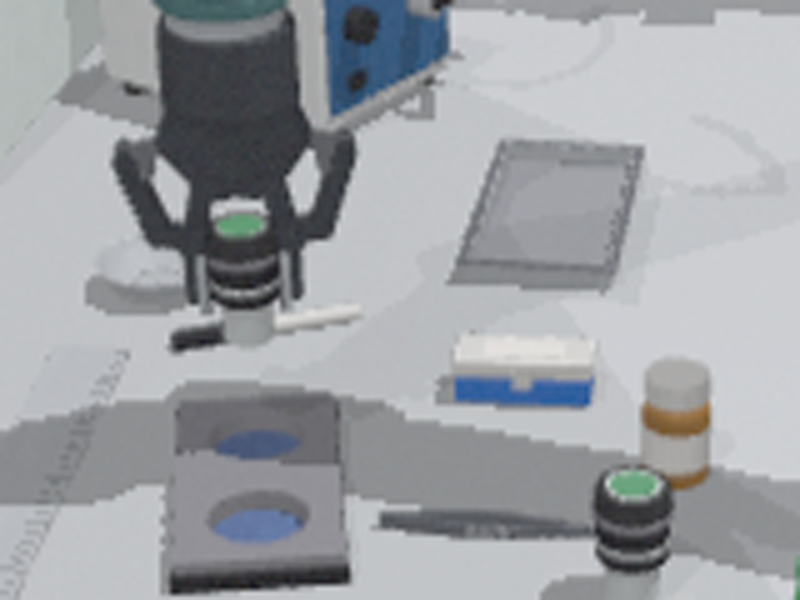

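```bash
python3 -m jog '0 0 45 0 0 0 -1;0 0 68 0 0 0 -1;0 0 72 0 0 0 -1;0 0 75 0 0 0 -1;0 0 77 0 0 0 -1;0 0 77 0 0 0 -1'; python3 go.py 672,-44.5,-4,104
python3 - <<'E'
from m import *
e=get('side');s=(255*(e['image'][:,:,::-1]/255.)**.6).astype(np.uint8)
cv2.imwrite('pics/s9.png',cv2.resize(s[120:240,170:330],(800,600),interpolation=cv2.INTER_CUBIC))
E
```

```text
clock: 5.7
eef_pos: [672.9, -45.2, -2.0]
tool_rot: [3.14, 0.0, 1.815]
force: [0.6, 0.9, -0.2]
width: 38.9
t 5.7 pos [672.9 -45.2  -2. ] rpy [179.9   0.  104. ] w 38.9 F [ 0.6  0.9 -0.2] q7 -0.23
672,-44.5,-4,104 -> [ 0.9 -0.7  2. ] [0.1 0.  0. ]
```

View pics/s9.png

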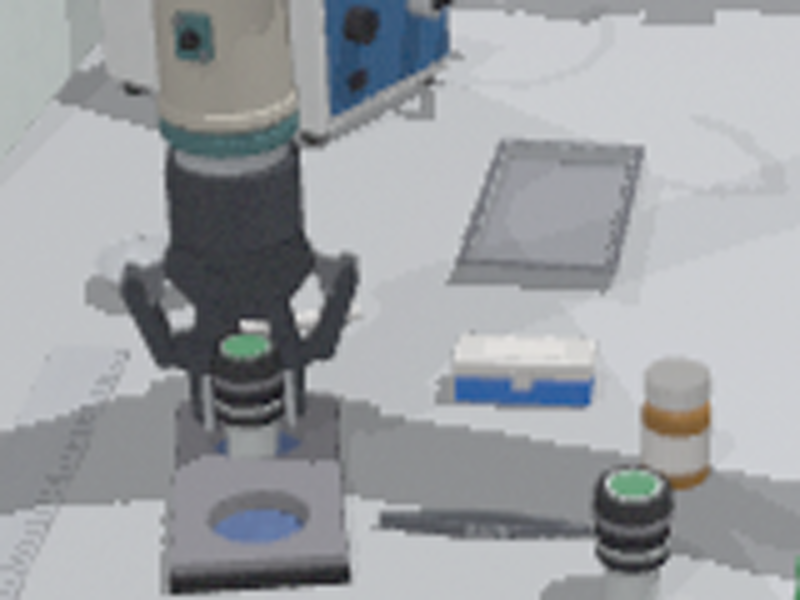

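```bash
python3 -m jog '0 0 1.5 0 0 0 -1;0 0 2.5 0 0 0 -1;0 0 2.5 0 0 0 -1'; python3 go.py
```

```text
clock: 6.12
eef_pos: [672.7, -45.2, -4.3]
tool_rot: [3.141, 0.001, 1.815]
force: [-0.8, 0.6, 5.1]
width: 39.1
t 6.12 pos [672.7 -45.2  -4.3] rpy [180.   0. 104.] w 39.1 F [-0.8  0.6  5.1] q7 -0.23
```

Touching the floor (5 N). Release and rise.

```bash
python3 -m jog '0 0 0 0 0 0 0;0 0 0 0 0 0 1;0 0 0 0 0 0 1;0 0 0 0 0 0 1;0 0 -30 0 0 0 1;0 0 -90 0 0 0 1;0 0 -120 0 0 0 1;0 0 -120 0 0 0 1'; python3 go.py 437,66,105,104
python3 - <<'E'
from m import *
e=get('side');s=(255*(e['image'][:,:,::-1]/255.)**.6).astype(np.uint8)
cv2.imwrite('pics/s10.png',cv2.resize(s[120:240,170:330],(800,600),interpolation=cv2.INTER_CUBIC))
E
```

```text
clock: 7.12
eef_pos: [674.5, -44.9, 117.9]
tool_rot: [3.136, 0.001, 1.815]
force: [-0.3, -0.0, -0.1]
width: 85.4
t 7.12 pos [674.5 -44.9 117.9] rpy [1.797e+02 1.000e-01 1.040e+02] w 85.4 F [-0.3 -0.  -0.1] q7 -0.16
437,66,105,104 -> [ 165.1 -203.7   11.5] [0.3 0.1 0. ]
```

View pics/s10.png

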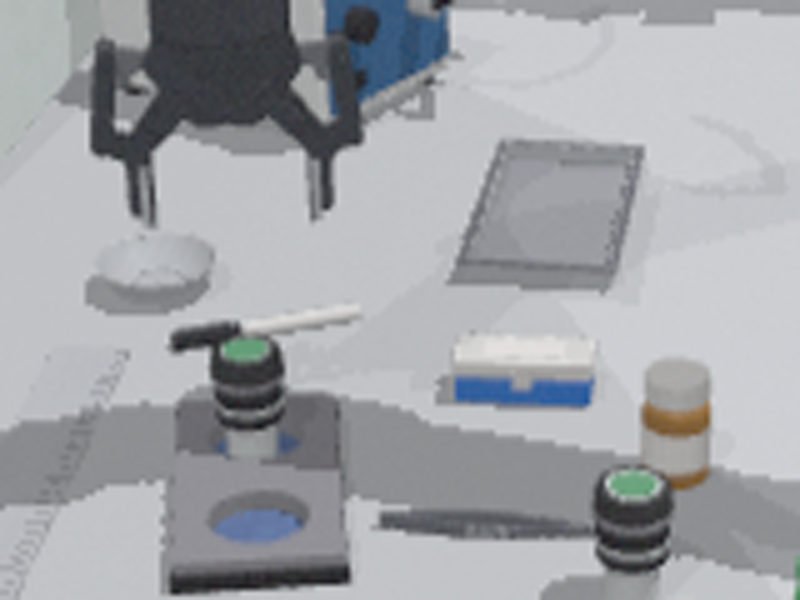

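```bash
python3 -m jog '165 -203.5 11 0 0 0 1;165 -203.5 11 0 0 0 1;165 -203.5 11 0 0 0 1;165 -203.5 11 0 0 0 1;165 -203.5 11 0 0 0 1;165 -203.5 11 0 0 0 1;165 -203.5 11 0 0 0 1'; python3 go.py 437,66,-9.5,104; python3 - <<'E'
from m import *
get('top','t11.png')
E
```

```text
clock: 8.05
eef_pos: [436.6, 65.1, 103.4]
tool_rot: [3.141, -0.0, 1.814]
force: [-0.9, 0.5, 0.2]
width: 85.5
t 8.05 pos [436.6  65.1 103.4] rpy [179.9  -0.  103.9] w 85.5 F [-0.9  0.5  0.2] q7 -0.57
437,66,-9.5,104 -> [  0.7   0.5 112.9] [ 0.1 -0.  -0.1]
```

View pics/t11.png

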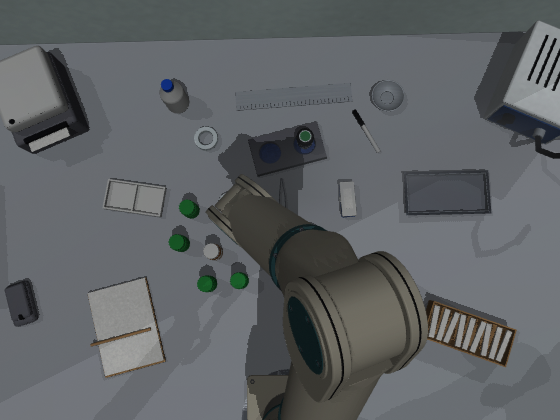

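```bash
python3 -m jog '0.5 0.5 50 0 0 0 1;0.5 0.5 60 0 0 0 1;0.5 0.5 60 0 0 0 1'; python3 go.py 437,66,-9.5,104; python3 - <<'E'
from m import *
e=get('side');s=(255*(e['image'][:,:,::-1]/255.)**.6).astype(np.uint8)
cv2.imwrite('pics/s12.png',cv2.resize(s[80:260,210:410],(666,600),interpolation=cv2.INTER_CUBIC))
E
```

```text
clock: 8.48
eef_pos: [435.4, 66.1, 43.4]
tool_rot: [-3.14, 0.0, 1.815]
force: [-0.2, 0.2, 0.8]
width: 85.5
t 8.47 pos [435.4  66.1  43.4] rpy [-179.9    0.   104. ] w 85.5 F [-0.2  0.2  0.8] q7 -0.69
437,66,-9.5,104 -> [-0.5  1.6 52.9] [-0.1  0.   0. ]
```

View pics/s12.png

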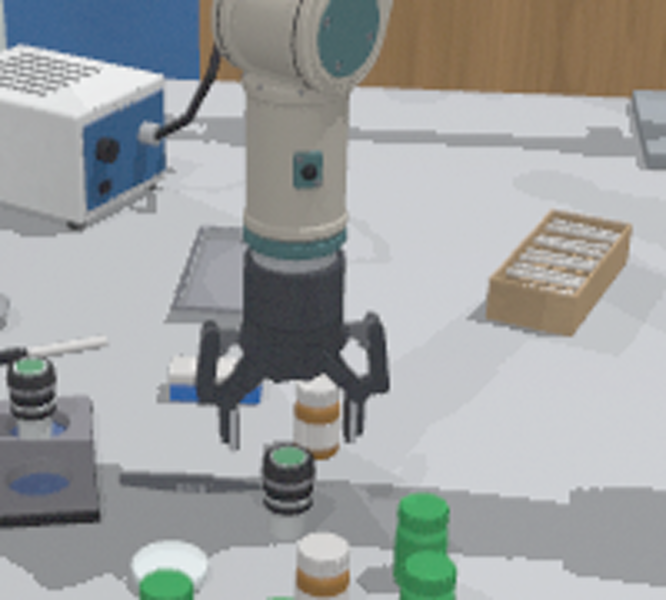

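```bash
python3 -m jog '0 0.5 35 0 0 0 1;0 0.5 53 0 0 0 1;0 0.5 53 0 0 0 1;0 0.5 53 0 0 0 -1;0 0.5 53 0 0 0 -1;0 0.5 53 0 0 0 -1;0 0.5 53 0 0 0 -1;0 0.5 53 0 0 0 -1'; python3 go.py 437,66,75,104 651.5,44,75,104
```

```text
clock: 9.52
eef_pos: [436.7, 66.4, -8.5]
tool_rot: [3.14, 0.0, 1.815]
force: [0.8, -0.6, 8.2]
width: 38.5
t 9.53 pos [436.7  66.4  -8.5] rpy [179.9   0.  104. ] w 38.5 F [ 0.8 -0.6  8.2] q7 -0.83
437,66,75,104 -> [ -0.5   0.3 -83.5] [0.1 0.  0. ]
651.5,44,75,104 -> [-73.8 203.1 -83. ] [0.1 0.  0. ]
```

```bash
python3 -m jog '0 0 -45 0 0 0 -1;0 0 -85 0 0 0 -1;0 0 -85 0 0 0 -1'; python3 go.py 651.5,43.5,75,104
```

```text
clock: 9.9
eef_pos: [437.6, 66.5, 77.9]
tool_rot: [3.136, 0.0, 1.814]
force: [0.3, 0.0, -0.9]
width: 39.0
t 9.9 pos [437.6  66.5  77.9] rpy [179.7   0.  104. ] w 39.0 F [ 0.3  0.  -0.9] q7 -0.67
651.5,43.5,75,104 -> [-74. 202.   4.] [ 0.3  0.  -0. ]
```

```bash
python3 -m jog '-74 202 3 0 0 0 -1;-74 202 3 0 0 0 -1;-74 202 3 0 0 0 -1;-74 202 3 0 0 0 -1;-74 202 3 0 0 0 -1;-74 202 3 0 0 0 -1'; python3 go.py 651.5,43.5,-4,104
python3 - <<'E'
from m import *
e=get('side');s=(255*(e['image'][:,:,::-1]/255.)**.6).astype(np.uint8)
cv2.imwrite('pics/s13.png',cv2.resize(s[120:240,170:330],(800,600),interpolation=cv2.INTER_CUBIC))
E
```

```text
clock: 10.65
eef_pos: [647.8, 43.6, 71.3]
tool_rot: [-3.138, -0.0, 1.816]
force: [-0.5, -0.2, -0.9]
width: 38.8
t 10.65 pos [647.8  43.6  71.3] rpy [-179.8   -0.   104.1] w 38.8 F [-0.5 -0.2 -0.9] q7 -0.37
651.5,43.5,-4,104 -> [-1.   3.8 75.3] [-0.2 -0.   0.1]
```

View pics/s13.png

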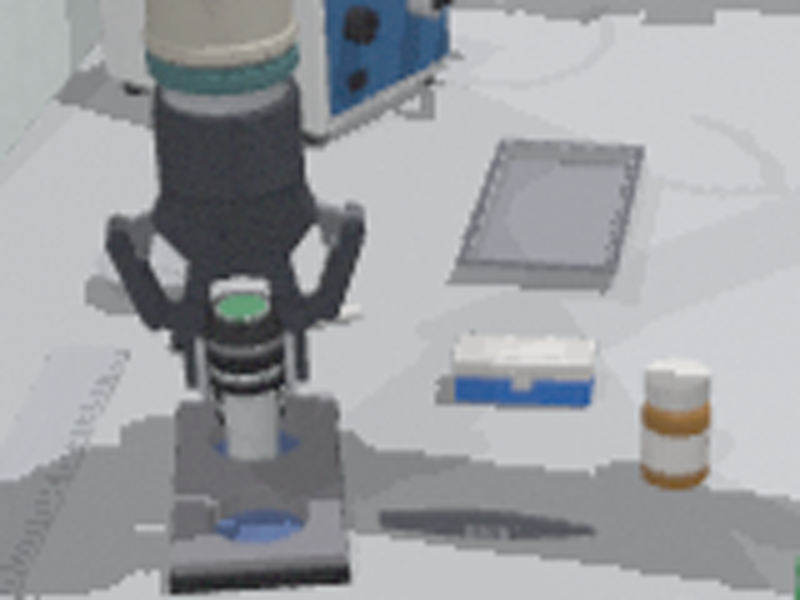

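```bash
python3 -m jog '0 0 45 0 0 0 -1;0 0 68 0 0 0 -1;0 0 72 0 0 0 -1;0 0 75 0 0 0 -1;0 0 77 0 0 0 -1;0 0 77 0 0 0 -1'; python3 go.py 651.5,43.5,-4,104
```

```text
clock: 11.45
eef_pos: [650.6, 43.6, -3.3]
tool_rot: [3.14, 0.0, 1.815]
force: [-0.5, -0.2, -0.5]
width: 38.5
t 11.45 pos [650.6  43.6  -3.3] rpy [179.9   0.  104. ] w 38.5 F [-0.5 -0.2 -0.5] q7 -0.42
651.5,43.5,-4,104 -> [-0.4  0.9  0.7] [0.1 0.  0. ]
```

```bash
python3 -m jog '0 0 1 0 0 0 -1;0 0 1.5 0 0 0 -1;0 0 1.5 0 0 0 -1'; python3 go.py
python3 - <<'E'
from m import *
e=get('side');s=(255*(e['image'][:,:,::-1]/255.)**.6).astype(np.uint8)
cv2.imwrite('pics/s14.png',cv2.resize(s[120:240,170:330],(800,600),interpolation=cv2.INTER_CUBIC))
E
```

```text
clock: 11.82
eef_pos: [650.6, 43.6, -3.4]
tool_rot: [3.14, 0.001, 1.815]
force: [-2.5, -0.7, 10.2]
width: 38.7
t 11.82 pos [650.6  43.6  -3.4] rpy [1.799e+02 1.000e-01 1.040e+02] w 38.7 F [-2.5 -0.7 10.2] q7 -0.43
```

View pics/s14.png

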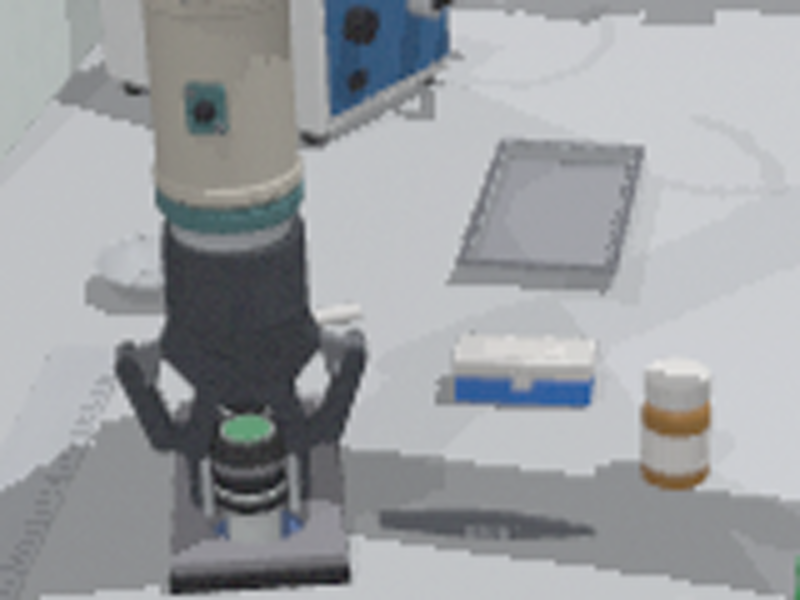

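```bash
python3 -m jog '0 0 0 0 0 0 0;0 0 0 0 0 0 1;0 0 0 0 0 0 1;0 0 0 0 0 0 1;0 0 -30 0 0 0 1;0 0 -90 0 0 0 1;0 0 -120 0 0 0 1;0 0 -120 0 0 0 1'; python3 go.py 425,-62,105,82
python3 - <<'E'
from m import *
e=get('side');s=(255*(e['image'][:,:,::-1]/255.)**.6).astype(np.uint8)
cv2.imwrite('pics/s15.png',cv2.resize(s[120:240,170:330],(800,600),interpolation=cv2.INTER_CUBIC))
E
```

```text
clock: 12.88
eef_pos: [651.7, 44.0, 117.1]
tool_rot: [3.136, 0.001, 1.815]
force: [0.3, -0.2, 0.0]
width: 85.3
t 12.88 pos [651.7  44.  117.1] rpy [179.7   0.  104. ] w 85.3 F [ 0.3 -0.2  0. ] q7 -0.34
425,-62,105,82 -> [ -48.  -245.7   10.8] [ 0.3 -0.  22. ]
```

View pics/s15.png

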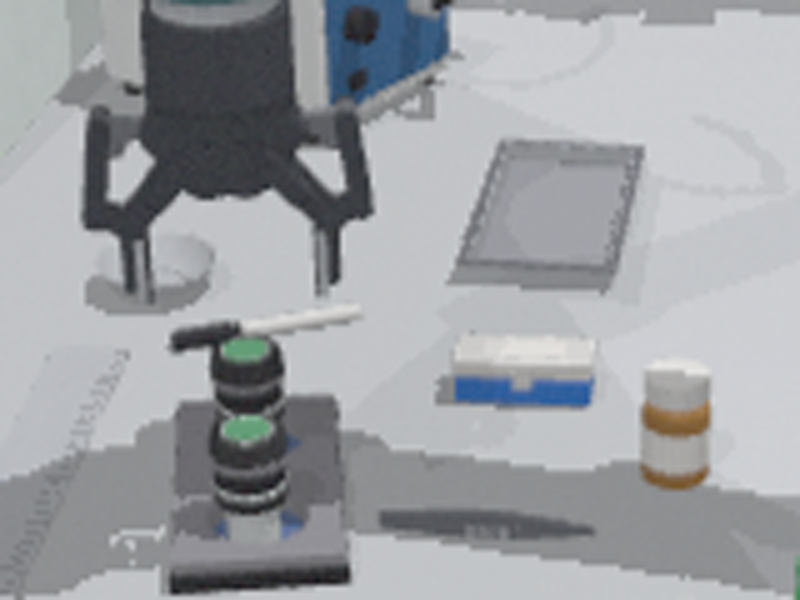

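Both eyepieces stand in their wells. Next: jar B.

```bash
python3 -m jog '-48 -245.5 10 0 0 22 1;-48 -245.5 10 0 0 22 1;-48 -245.5 10 0 0 22 1;-48 -245.5 10 0 0 22 1;-48 -245.5 10 0 0 22 1;-48 -245.5 10 0 0 22 1;-48 -245.5 10 0 0 22 1'; python3 go.py 425,-62,43,82
```

```text
clock: 13.8
eef_pos: [424.5, -61.8, 103.9]
tool_rot: [3.141, -0.001, 1.432]
force: [-0.1, 0.8, 0.1]
width: 85.5
t 13.8 pos [424.5 -61.8 103.9] rpy [ 1.80e+02 -1.00e-01  8.21e+01] w 85.5 F [-0.1  0.8  0.1] q7 -0.64
425,-62,43,82 -> [-0.2  0.4 60.9] [ 0.  -0.1  0.1]
```

```bash
python3 -m jog '0 0 50 0 0 0 1;0 0 65 0 0 0 1;0 0 65 0 0 0 1'; python3 go.py 425,-62,-16,82; python3 - <<'E'
from m import *
e=get('side');s=(255*(e['image'][:,:,::-1]/255.)**.6).astype(np.uint8)
cv2.imwrite('pics/s16.png',cv2.resize(s[120:240,220:380],(800,600),interpolation=cv2.INTER_CUBIC))
E
```

```text
clock: 14.18
eef_pos: [423.3, -61.6, 38.0]
tool_rot: [-3.14, -0.0, 1.433]
force: [-0.1, -0.4, 0.8]
width: 85.4
t 14.18 pos [423.3 -61.6  38. ] rpy [-179.9   -0.    82.1] w 85.4 F [-0.1 -0.4  0.8] q7 -0.78
425,-62,-16,82 -> [-0.2  1.9 54. ] [-0.1 -0.   0.1]
```

View pics/s16.png

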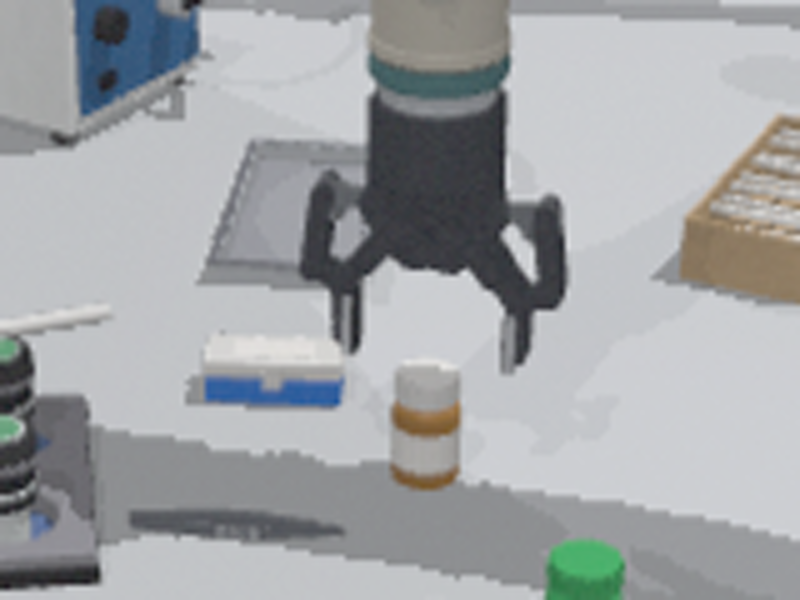

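```bash
python3 -m jog '0 1 35 0 0 0 1;0 1 52 0 0 0 1;0 1 52 0 0 0 1;0 1 52 0 0 0 -1;0 1 52 0 0 0 -1;0 1 52 0 0 0 -1;0 1 52 0 0 0 -1;0 1 52 0 0 0 -1'; python3 go.py; python3 - <<'E'
from m import *
e=get('side');s=(255*(e['image'][:,:,::-1]/255.)**.6).astype(np.uint8)
cv2.imwrite('pics/s17.png',cv2.resize(s[120:240,220:380],(800,600),interpolation=cv2.INTER_CUBIC))
E
```

```text
clock: 15.22
eef_pos: [424.8, -62.9, -11.8]
tool_rot: [3.14, 0.0, 1.431]
force: [-0.1, -0.4, 8.6]
width: 38.4
t 15.22 pos [424.8 -62.9 -11.8] rpy [179.9   0.   82. ] w 38.4 F [-0.1 -0.4  8.6] q7 -1.04
```

View pics/s17.png

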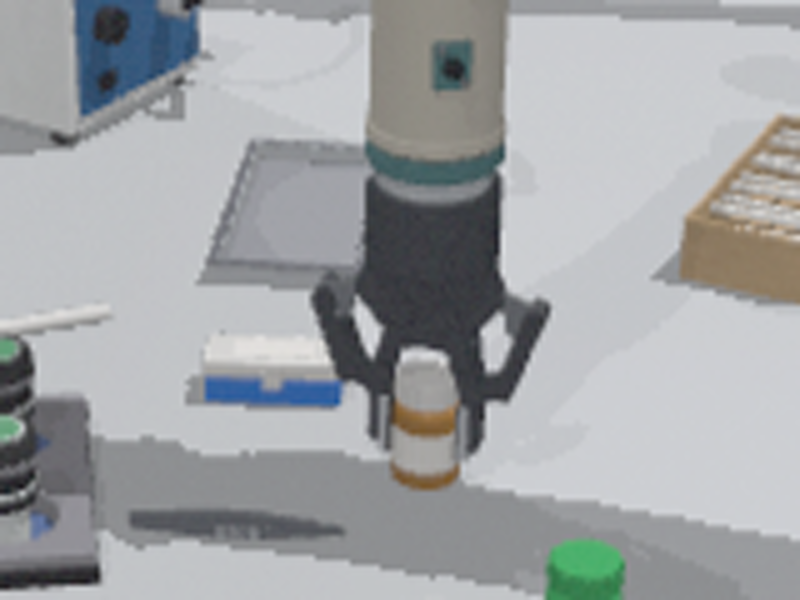

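```bash
python3 -m jog '0 0 -45 0 0 0 -1;0 0 -100 0 0 0 -1;0 0 -107 0 0 0 -1;0 0 -107 0 0 0 -1'; python3 go.py 546,420.3,95,81.7
```

```text
clock: 15.78
eef_pos: [424.2, -63.4, 94.5]
tool_rot: [3.14, 0.001, 1.43]
force: [-0.0, -0.9, -1.2]
width: 38.6
t 15.78 pos [424.2 -63.4  94.5] rpy [179.9   0.   82. ] w 38.6 F [-0.  -0.9 -1.2] q7 -0.78
546,420.3,95,81.7 -> [496.   52.9  -0.7] [0.1 0.  0.3]
```

```bash
python3 -m jog '496 53 -1 0 0 0 -1;496 53 -1 0 0 0 -1;496 53 -1 0 0 0 -1;496 53 -1 0 0 0 -1;496 53 -1 0 0 0 -1;496 53 -1 0 0 0 -1;496 53 -1 0 0 0 -1;496 53 -1 0 0 0 -1'; python3 go.py 546,420.3,95,81.7
```

```text
clock: 16.77
eef_pos: [544.9, 422.2, 92.4]
tool_rot: [-3.141, 0.004, 1.433]
force: [0.7, -0.4, -0.8]
width: 38.1
t 16.77 pos [544.9 422.2  92.4] rpy [-179.9    0.2   82.1] w 38.1 F [ 0.7 -0.4 -0.8] q7 -1.29
546,420.3,95,81.7 -> [-1.8  1.4 -2.6] [-0.1  0.2  0.4]
```

```bash
python3 -m jog '0 0 0 0 0 0 -1;0 0 0 0 0 0 -1';python3 go.py 546,420.3,95,81.7
```

```text
clock: 17.02
eef_pos: [544.3, 419.7, 92.6]
tool_rot: [-3.14, 0.005, 1.433]
force: [0.5, -1.1, -1.4]
width: 38.5
t 17.02 pos [544.3 419.7  92.6] rpy [-179.9    0.3   82.1] w 38.5 F [ 0.5 -1.1 -1.4] q7 -1.29
546,420.3,95,81.7 -> [ 0.8  1.6 -2.5] [-0.1  0.3  0.4]
```

```bash
python3 -m jog '1 1 50 0 0 0 -1;1 1 82 0 0 0 -1;1 1 90 0 0 0 -1;1 1 96 0 0 0 -1;1 1 96 0 0 0 -1'; python3 go.py 546,420.3,-8,81.7; python3 - <<'E'
from m import *
e=get('side');s=(255*(e['image'][:,:,::-1]/255.)**.6).astype(np.uint8)
cv2.imwrite('pics/s18.png',cv2.resize(s[210:360,150:350],(800,600),interpolation=cv2.INTER_CUBIC))
get('top','t18.png')
E
```

```text
clock: 17.65
eef_pos: [547.3, 422.0, 0.1]
tool_rot: [3.141, -0.001, 1.431]
force: [-0.4, 0.5, -0.6]
width: 38.6
t 17.65 pos [5.473e+02 4.220e+02 1.000e-01] rpy [179.9  -0.   82. ] w 38.6 F [-0.4  0.5 -0.6] q7 -1.34
546,420.3,-8,81.7 -> [-1.8 -1.   8.1] [ 0.1 -0.   0.3]
```

View pics/s18.png

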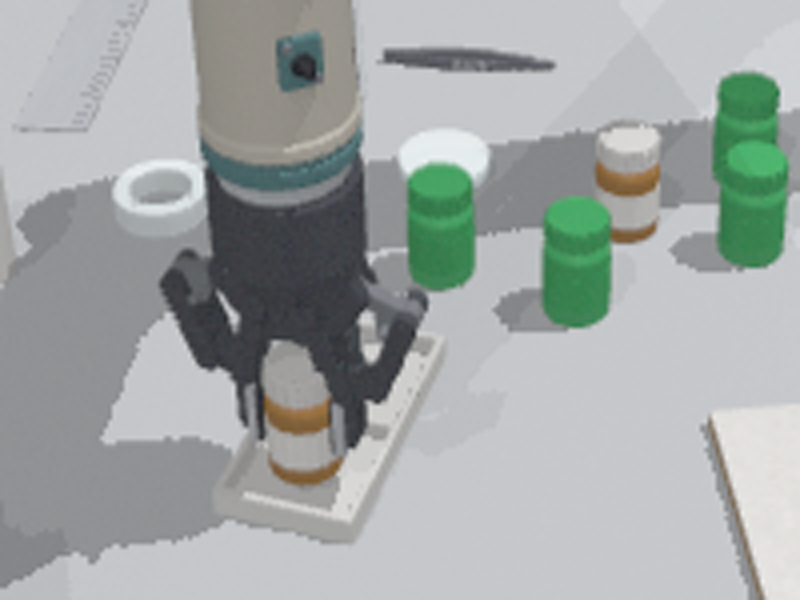

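View pics/t18.png

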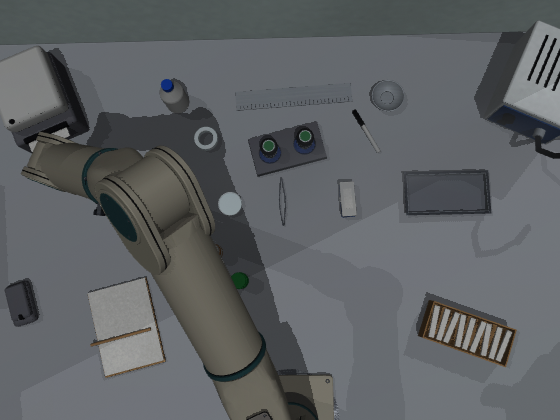

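```bash
python3 -m jog '-1.5 -0.5 4 0 0 0 -1;-1.5 -0.5 6 0 0 0 -1;-1.5 -0.5 8 0 0 0 -1;-1.5 -0.5 8 0 0 0 -1'; python3 go.py 546,420.3,-8,81.7
```

```text
clock: 18.25
eef_pos: [546.0, 420.4, -7.6]
tool_rot: [3.141, 0.001, 1.431]
force: [-1.9, -1.4, 6.3]
width: 38.4
t 18.25 pos [546.  420.4  -7.6] rpy [180.   0.  82.] w 38.4 F [-1.9 -1.4  6.3] q7 -1.35
546,420.3,-8,81.7 -> [-0.1 -0.   0.4] [0.  0.  0.3]
```

```bash
python3 -m jog '0 0 0 0 0 0 0;0 0 0 0 0 0 1;0 0 0 0 0 0 1;0 0 0 0 0 0 1;0 0 -30 0 0 0 1;0 0 -90 0 0 0 1;0 0 -120 0 0 0 1;0 0 -120 0 0 0 1'; python3 go.py 399,183.5,105,35
python3 - <<'E'
from m import *
e=get('side');s=(255*(e['image'][:,:,::-1]/255.)**.6).astype(np.uint8)
cv2.imwrite('pics/s19.png',cv2.resize(s[210:360,150:350],(800,600),interpolation=cv2.INTER_CUBIC))
E
```

```text
clock: 19.25
eef_pos: [547.3, 422.2, 114.5]
tool_rot: [3.138, -0.004, 1.431]
force: [-0.2, 0.1, -0.6]
width: 85.2
t 19.25 pos [547.3 422.2 114.5] rpy [179.8  -0.3  82. ] w 85.2 F [-0.2  0.1 -0.6] q7 -1.27
399,183.5,105,35 -> [-257.1 -113.7    7.9] [ 0.1 -0.3 47. ]
```

View pics/s19.png

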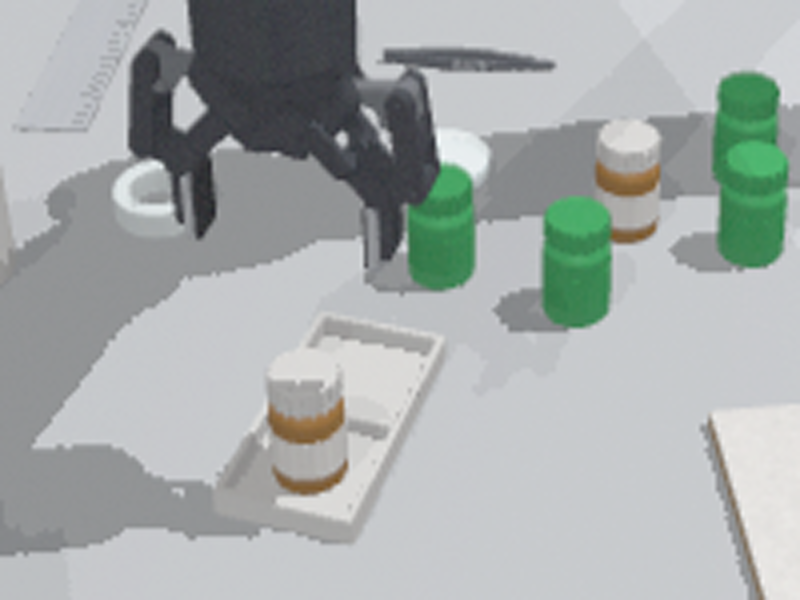

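```bash
python3 -m jog '-257 -113.5 6 0 0 47 1;-257 -113.5 6 0 0 47 1;-257 -113.5 6 0 0 47 1;-257 -113.5 6 0 0 47 1;-257 -113.5 6 0 0 47 1;-257 -113.5 6 0 0 47 1;-257 -113.5 6 0 0 47 1'; python3 go.py 399,183.5,105,35; python3 - <<'E'
from m import *
e=get('side');s=(255*(e['image'][:,:,::-1]/255.)**.6).astype(np.uint8)
cv2.imwrite('pics/s20.png',cv2.resize(s[190:340,190:390],(800,600),interpolation=cv2.INTER_CUBIC))
get('top','t20.png')
E
```

```text
clock: 20.18
eef_pos: [398.3, 182.6, 104.8]
tool_rot: [-3.141, -0.0, 0.612]
force: [1.1, 1.0, -0.2]
width: 85.1
t 20.18 pos [398.3 182.6 104.8] rpy [-180.    -0.    35.1] w 85.1 F [ 1.1  1.  -0.2] q7 -1.91
399,183.5,105,35 -> [ 1.1 -0.3 -0.2] [-0.  -0.   0.1]
```

View pics/s20.png

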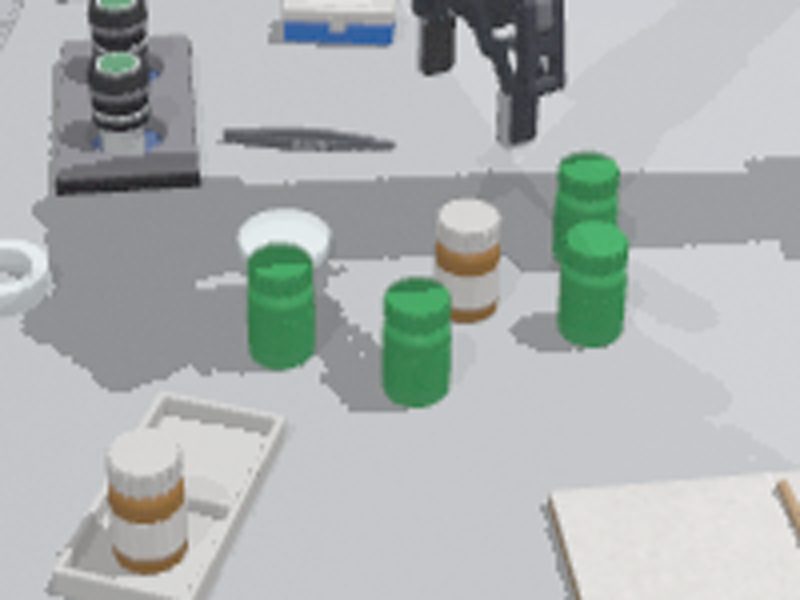

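View pics/t20.png

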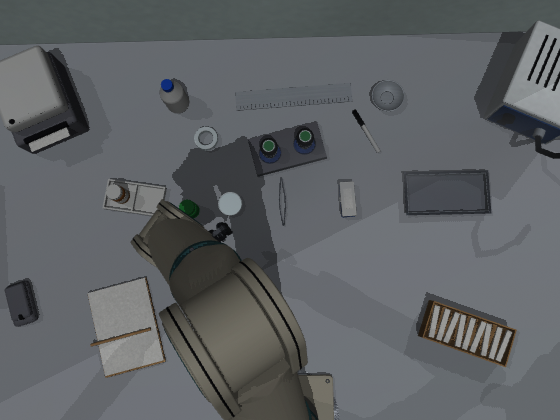

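```bash
python3 -m jog '0.5 0 45 0 0 0 0.6;0.5 0 62 0 0 0 0.6;0.5 0 62 0 0 0 0.6'; python3 go.py 399,183.5,-12,35; python3 - <<'E'
from m import *
e=get('side');s=(255*(e['image'][:,:,::-1]/255.)**.6).astype(np.uint8)
cv2.imwrite('pics/s21.png',cv2.resize(s[190:310,240:400],(800,600),interpolation=cv2.INTER_CUBIC))
E
```

```text
clock: 20.65
eef_pos: [397.7, 182.7, 42.0]
tool_rot: [-3.141, 0.002, 0.613]
force: [0.1, -0.9, 1.1]
width: 68.2
t 20.65 pos [397.7 182.7  42. ] rpy [-1.80e+02  1.00e-01  3.51e+01] w 68.2 F [ 0.1 -0.9  1.1] q7 -2.01
399,183.5,-12,35 -> [ 1.7  0.2 54. ] [-0.   0.1  0.1]
```

View pics/s21.png

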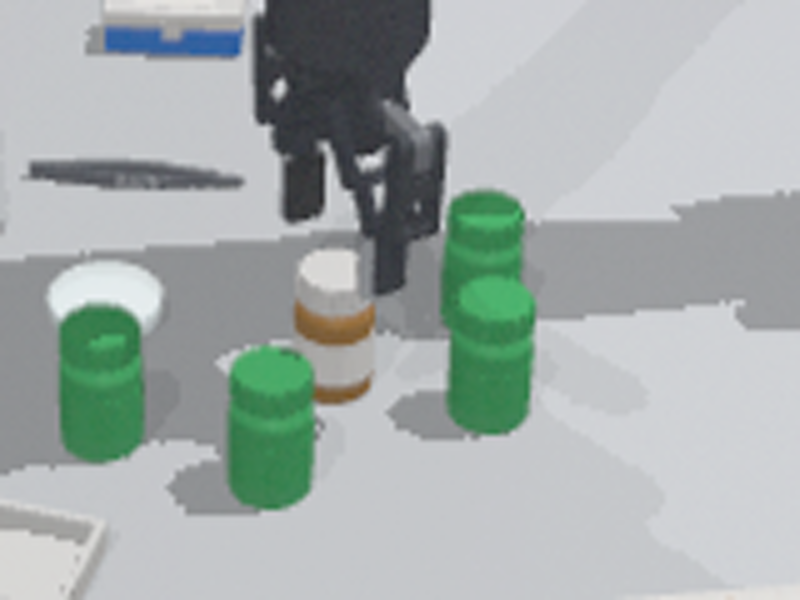

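```bash
python3 -m jog '1 0 30 0 0 0 0.6;1 0 53 0 0 0 0.6;1 0 53 0 0 0 0.6'; python3 go.py 399,183.5,-12,35; python3 - <<'E'
from m import *
e=get('side');s=(255*(e['image'][:,:,::-1]/255.)**.6).astype(np.uint8)
cv2.imwrite('pics/s22.png',cv2.resize(s[190:310,240:400],(800,600),interpolation=cv2.INTER_CUBIC))
E
```

```text
clock: 21.08
eef_pos: [399.0, 182.9, -10.1]
tool_rot: [-3.141, 0.001, 0.612]
force: [-0.3, 0.4, -0.1]
width: 68.4
t 21.07 pos [399.  182.9 -10.1] rpy [-180.     0.    35.1] w 68.4 F [-0.3  0.4 -0.1] q7 -2.27
399,183.5,-12,35 -> [ 0.3 -0.5  1.9] [-0.   0.   0.1]
```

View pics/s22.png

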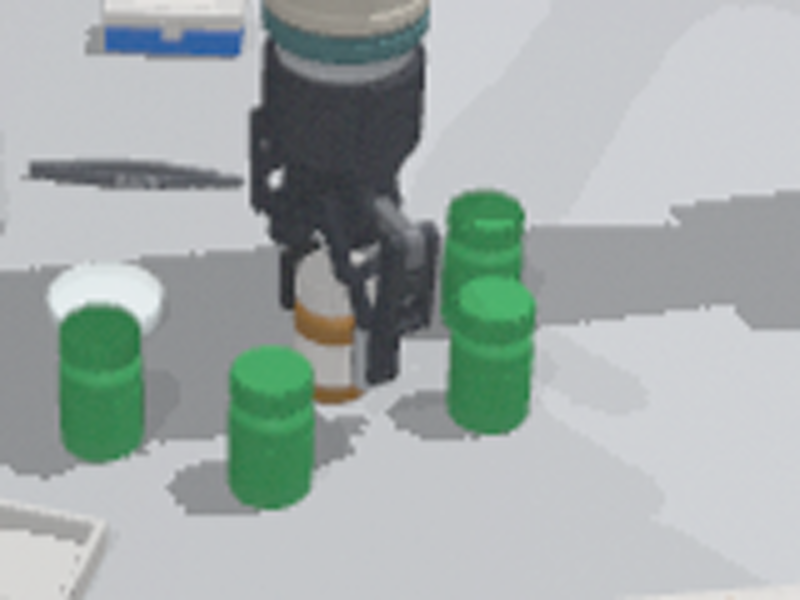

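Clear of the greens. Grip.

```bash
python3 -m jog '0 0 2 0 0 0 -1;0 0 2 0 0 0 -1;0 0 2 0 0 0 -1;0 0 2 0 0 0 -1;0 0 2 0 0 0 -1'; python3 go.py; python3 -m jog '0 0 -45 0 0 0 -1;0 0 -100 0 0 0 -1;0 0 -120 0 0 0 -1;0 0 -120 0 0 0 -1'; python3 go.py 535.5,349,105,81.7;  python3 - <<'E'
from m import *
e=get('side');s=(255*(e['image'][:,:,::-1]/255.)**.6).astype(np.uint8)
cv2.imwrite('pics/s23.png',cv2.resize(s[160:310,200:400],(800,600),interpolation=cv2.INTER_CUBIC))
E
```

```text
clock: 21.75
eef_pos: [400.0, 183.0, -10.6]
tool_rot: [3.141, -0.002, 0.611]
force: [0.3, -0.1, 6.0]
width: 38.6
t 21.75 pos [400.  183.  -10.6] rpy [ 1.8e+02 -1.0e-01  3.5e+01] w 38.6 F [ 0.3 -0.1  6. ] q7 -2.3
clock: 22.25
eef_pos: [400.3, 182.9, 109.9]
tool_rot: [3.141, -0.004, 0.61]
force: [0.7, -0.3, -0.8]
width: 38.5
t 22.25 pos [400.3 182.9 109.9] rpy [179.9  -0.2  35. ] w 38.5 F [ 0.7 -0.3 -0.8] q7 -2.07
535.5,349,105,81.7 -> [205.9 -58.7   5.7] [  0.1  -0.2 -46.7]
```

View pics/s23.png

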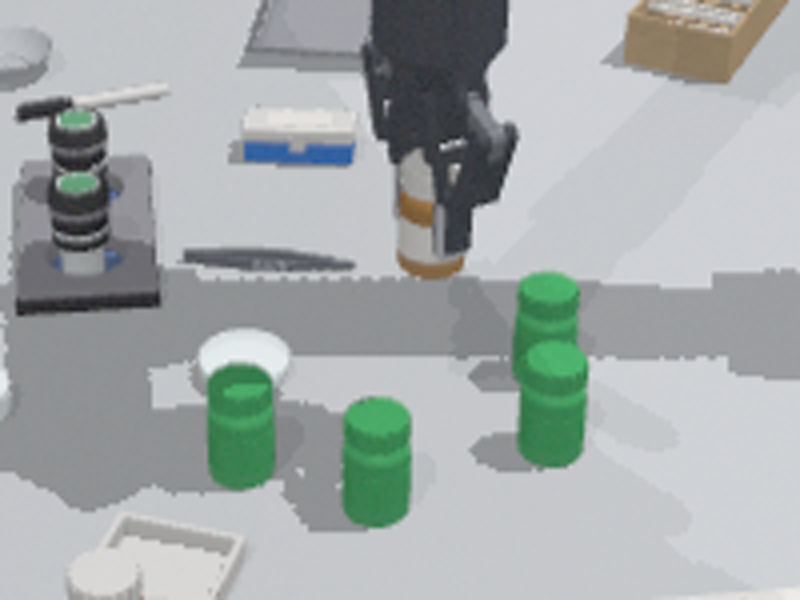

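```bash
python3 -m jog '206 -58.5 5 0 0 -46.7 -1;206 -58.5 5 0 0 -46.7 -1;206 -58.5 5 0 0 -46.7 -1;206 -58.5 5 0 0 -46.7 -1;206 -58.5 5 0 0 -46.7 -1;206 -58.5 5 0 0 -46.7 -1;206 -58.5 5 0 0 -46.7 -1'; python3 go.py 535.5,349,5,81.7;  python3 - <<'E'
from m import *
e=get('side');s=(255*(e['image'][:,:,::-1]/255.)**.6).astype(np.uint8)
cv2.imwrite('pics/s24.png',cv2.resize(s[190:340,150:350],(800,600),interpolation=cv2.INTER_CUBIC))
E
```

```text
clock: 23.18
eef_pos: [533.5, 348.1, 102.1]
tool_rot: [-3.141, 0.002, 1.426]
force: [-0.4, 0.4, -0.7]
width: 38.4
t 23.18 pos [533.5 348.1 102.1] rpy [-1.799e+02  1.000e-01  8.170e+01] w 38.4 F [-0.4  0.4 -0.7] q7 -1.38
535.5,349,5,81.7 -> [ 1.3  1.9 97.1] [-0.1  0.1 -0. ]
```

View pics/s24.png

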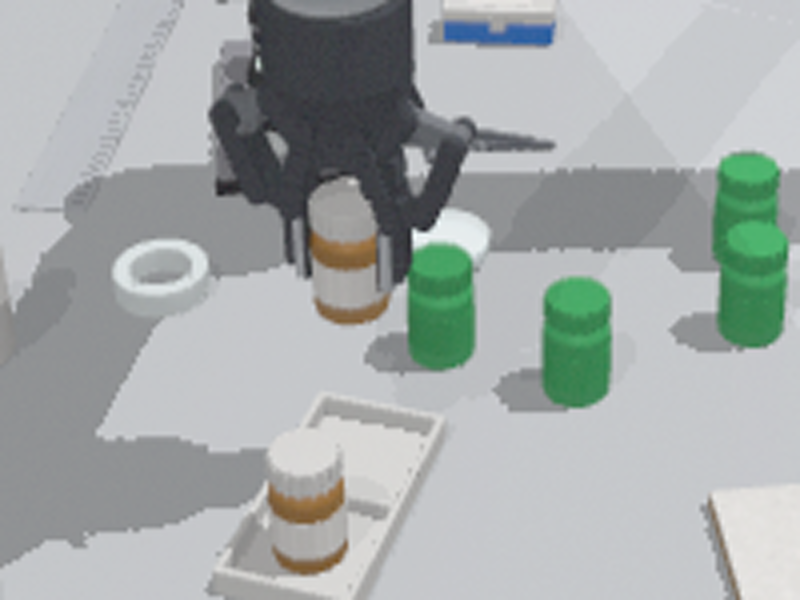

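```bash
python3 -m jog '1 1 50 0 0 0 -1;1 1 88 0 0 0 -1;1 1 98 0 0 0 -1;1 1 103 0 0 0 -1;1 1 103 0 0 0 -1;1 1 103 0 0 0 -1'; python3 go.py 535.5,349,-7,81.7
```

```text
clock: 23.98
eef_pos: [536.1, 350.3, 1.7]
tool_rot: [3.14, -0.002, 1.426]
force: [0.0, 0.4, -0.4]
width: 38.6
t 23.98 pos [536.1 350.3   1.7] rpy [ 1.799e+02 -1.000e-01  8.170e+01] w 38.6 F [ 0.   0.4 -0.4] q7 -1.47
535.5,349,-7,81.7 -> [-1.4 -0.4  8.7] [ 0.1 -0.1  0. ]
```

```bash
python3 -m jog '-1 0 5 0 0 0 -1;-1 0 7 0 0 0 -1;-1 0 9 0 0 0 -1;-1 0 9 0 0 0 -1'; python3 go.py 535.5,349,-7,81.7;  python3 - <<'E'
from m import *
e=get('side');s=(255*(e['image'][:,:,::-1]/255.)**.6).astype(np.uint8)
cv2.imwrite('pics/s25.png',cv2.resize(s[210:360,150:350],(800,600),interpolation=cv2.INTER_CUBIC))
E
```

```text
clock: 24.48
eef_pos: [535.4, 348.2, -6.5]
tool_rot: [3.14, 0.001, 1.426]
force: [-3.7, -4.6, 16.4]
width: 38.5
t 24.48 pos [535.4 348.2  -6.5] rpy [1.799e+02 1.000e-01 8.170e+01] w 38.5 F [-3.7 -4.6 16.4] q7 -1.48
535.5,349,-7,81.7 -> [ 0.8 -0.   0.5] [ 0.1  0.1 -0. ]
```

View pics/s25.png

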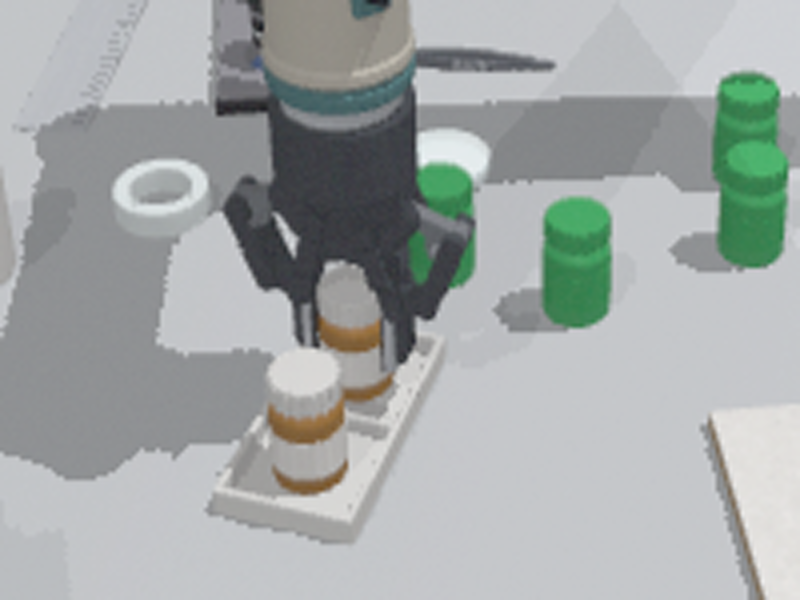

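```bash
python3 -m jog '0 0 -1 0 0 0 0;0 0 -1 0 0 0 1;0 0 -1 0 0 0 1;0 0 -1 0 0 0 1;0 0 -30 0 0 0 1;0 0 -90 0 0 0 1;0 0 -120 0 0 0 1;0 0 -120 0 0 0 1'; python3 go.py 526.4,13.7,90,2.3
```

```text
clock: 25.52
eef_pos: [536.5, 350.1, 114.0]
tool_rot: [3.138, -0.004, 1.426]
force: [0.4, -0.2, -0.5]
width: 85.6
t 25.52 pos [536.5 350.1 114. ] rpy [179.8  -0.2  81.7] w 85.6 F [ 0.4 -0.2 -0.5] q7 -1.37
526.4,13.7,90,2.3 -> [-334.4   38.4   22.9] [ 0.  -0.3 79.4]
```

```bash
python3 -m jog '-334.5 38 22 0 0 -100.6 1;-334.5 38 22 0 0 -100.6 1;-334.5 38 22 0 0 -100.6 1;-334.5 38 22 0 0 -100.6 1;-334.5 38 22 0 0 -100.6 1;-334.5 38 22 0 0 -100.6 1;-334.5 38 22 0 0 -100.6 1;-334.5 38 22 0 0 -100.6 1'; python3 go.py 526.4,13.7,90,182.3
```

```text
clock: 26.52
eef_pos: [523.7, 11.2, 87.9]
tool_rot: [-3.141, -0.002, 2.931]
force: [-0.3, 0.0, -0.4]
width: 85.0
t 26.52 pos [523.7  11.2  87.9] rpy [-1.800e+02 -1.000e-01  1.679e+02] w 85.0 F [-0.3  0.  -0.4] q7 0.3
526.4,13.7,90,182.3 -> [-2.1  3.  -2.2] [  0.   -0.1 -14.4]
```

```bash
python3 -m jog '0 0 0 0 0 -10 0;0 0 0 0 0 -14.4 0;0 0 0 0 0 -14.4 0;0 0 0 0 0 -14.4 0'; python3 go.py 526.4,13.7,90,182.3;  python3 - <<'E'
from m import *
e=get('side');s=(255*(e['image'][:,:,::-1]/255.)**.6).astype(np.uint8)
cv2.imwrite('pics/s26.png',cv2.resize(s[120:270,170:370],(800,600),interpolation=cv2.INTER_CUBIC))
t=get('top','t26.png')
P=cloud(e)
np.save('P.npy',P)
E
```

```text
clock: 27.02
eef_pos: [524.2, 12.1, 88.6]
tool_rot: [3.142, -0.001, -3.107]
force: [-0.1, 0.2, 0.1]
width: 42.5
t 27.02 pos [524.2  12.1  88.6] rpy [ 1.80e+02 -1.00e-01 -1.78e+02] w 42.5 F [-0.1  0.2  0.1] q7 0.54
526.4,13.7,90,182.3 -> [-2.2  1.5 -1.4] [ 0.  -0.1 -0.3]
```

View pics/s26.png

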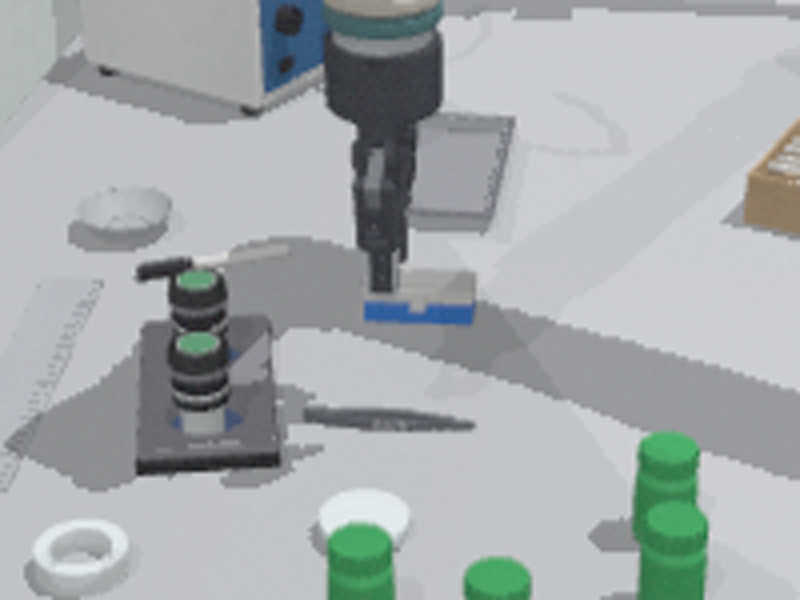

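View pics/t26.png

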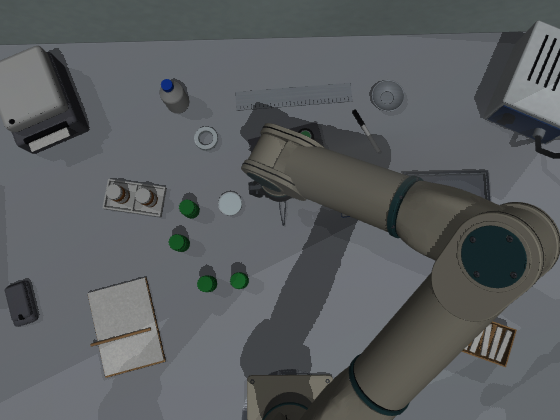

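```bash
python3 -m jog '-2 1.5 50 0 0 0 0;-2 1.5 95 0 0 0 0;-2 1.5 107 0 0 0 0;-2 1.5 107 0 0 0 0'; python3 go.py 526.4,13.7,-28,182.3;  python3 - <<'E'
from m import *
e=get('side');s=(255*(e['image'][:,:,::-1]/255.)**.6).astype(np.uint8)
cv2.imwrite('pics/s27.png',cv2.resize(s[160:250,220:340],(800,600),interpolation=cv2.INTER_CUBIC))
E
```

```text
clock: 27.62
eef_pos: [526.6, 14.2, -17.6]
tool_rot: [3.141, -0.0, -3.105]
force: [0.4, -0.1, -0.4]
width: 42.5
t 27.62 pos [526.6  14.2 -17.6] rpy [ 180.    -0.  -177.9] w 42.5 F [ 0.4 -0.1 -0.4] q7 0.39
526.4,13.7,-28,182.3 -> [ 0.2 -0.5 10.4] [ 0.  -0.  -0.2]
```

View pics/s27.png

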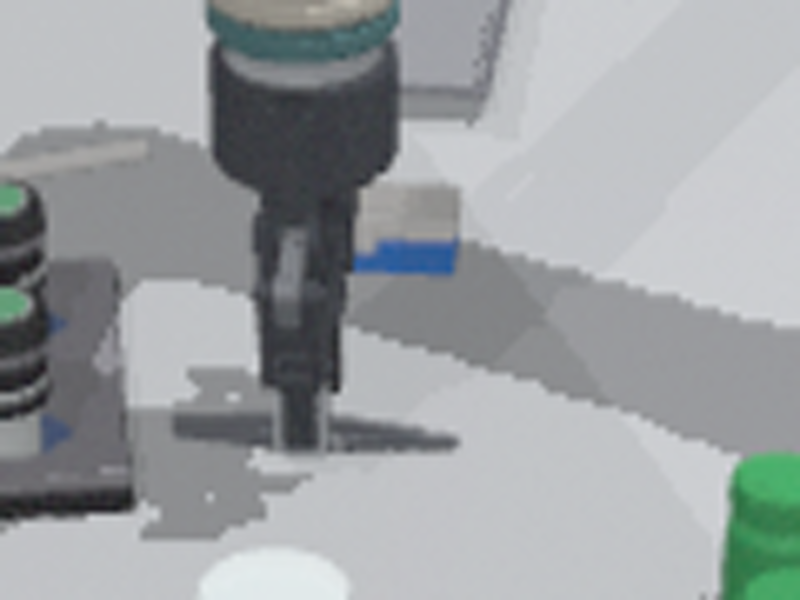

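```bash
python3 - <<'E'
from m import *
e=get('side');P=cloud(e)
for u in(263,265,267):
    for v in range(220,232,1): print(u,v,P[v,u].round(0),end=' | ')
    print()
E
```

```text
263 220 [529.  51.  42.] | 263 221 [529.  50.  39.] | 263 222 [529.  48.  34.] | 263 223 [529.  48.  31.] | 263 224 [529.  51.  30.] | 263 225 [529.  50.  25.] | 263 226 [530.  48.  21.] | 263 227 [531.  41.  13.] | 263 228 [534.  24.  -1.] | 263 229 [533.  30.  -0.] | 263 230 [532.  35.  -1.] | 263 231 [531.  41.  -0.] | 
265 220 [523.  52.  43.] | 265 221 [523.  50.  39.] | 265 222 [524.  47.  34.] | 265 223 [524.  48.  31.] | 265 224 [525.  44.  25.] | 265 225 [524.  48.  25.] | 265 226 [523.  53.  25.] | 265 227 [524.  48.  18.] | 265 228 [527.  29.   2.] | 265 229 [527.  29.  -1.] | 265 230 [526.  37.   1.] | 265 231 [526.  38.  -1.] | 
267 220 [519.  45.  39.] | 267 221 [519.  43.  35.] | 267 222 [519.  43.  32.] | 267 223 [519.  41.  27.] | 267 224 [519.  43.  25.] | 267 225 [519.  44.  22.] | 267 226 [519.  44.  19.] | 267 227 [519.  43.  16.] | 267 228 [522.  25.   0.] | 267 229 [521.  31.   1.] | 267 230 [521.  36.   1.] | 267 231 [520.  39.  -1.] |
```

```bash
python3 -m jog '0 0 6 0 0 0 0;0 0 10.5 0 0 0 0;0 0 10.5 0 0 0 0;0 0 10.5 0 0 0 -1;0 0 10.5 0 0 0 -1;0 0 10.5 0 0 0 -1;0 0 10.5 0 0 0 -1'; python3 go.py;  python3 - <<'E'
from m import *
e=get('side');s=(255*(e['image'][:,:,::-1]/255.)**.6).astype(np.uint8)
cv2.imwrite('pics/s28.png',cv2.resize(s[160:250,220:340],(800,600),interpolation=cv2.INTER_CUBIC))
E
```

```text
clock: 28.6
eef_pos: [527.7, 14.4, -26.6]
tool_rot: [3.141, 0.003, -3.105]
force: [-1.9, 0.1, 12.3]
width: 15.1
t 28.6 pos [527.7  14.4 -26.6] rpy [ 180.     0.2 -177.9] w 15.1 F [-1.9  0.1 12.3] q7 0.38
```

View pics/s28.png

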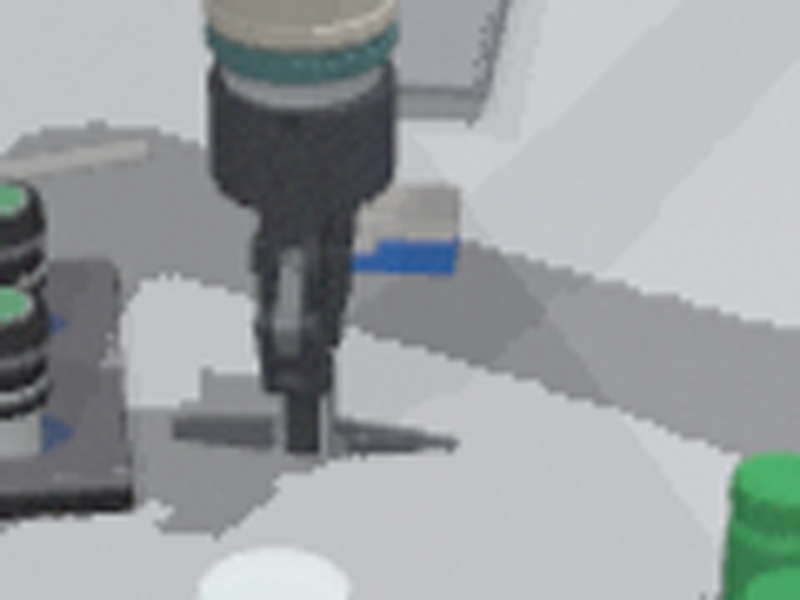

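```bash
python3 -m jog '0 0 -15 0 0 0 -1;0 0 -50 0 0 0 -1;0 0 -90 0 0 0 -1;0 0 -100 0 0 0 -1;0 0 -100 0 0 0 -1'; python3 go.py 541,-394,75,90;  python3 - <<'E'
from m import *
e=get('side');s=(255*(e['image'][:,:,::-1]/255.)**.6).astype(np.uint8)
cv2.imwrite('pics/s29.png',cv2.resize(s[130:220,220:340],(800,600),interpolation=cv2.INTER_CUBIC))
E
```

```text
clock: 29.28
eef_pos: [526.8, 13.3, 72.2]
tool_rot: [-3.141, 0.001, -3.106]
force: [-0.4, 0.2, -2.1]
width: 14.9
t 29.27 pos [526.8  13.3  72.2] rpy [-1.80e+02  1.00e-01 -1.78e+02] w 14.9 F [-0.4  0.2 -2.1] q7 0.52
541,-394,75,90 -> [ 3.000e-01 -4.076e+02 -2.500e+00] [ 0.   0.1 92. ]
```

View pics/s29.png

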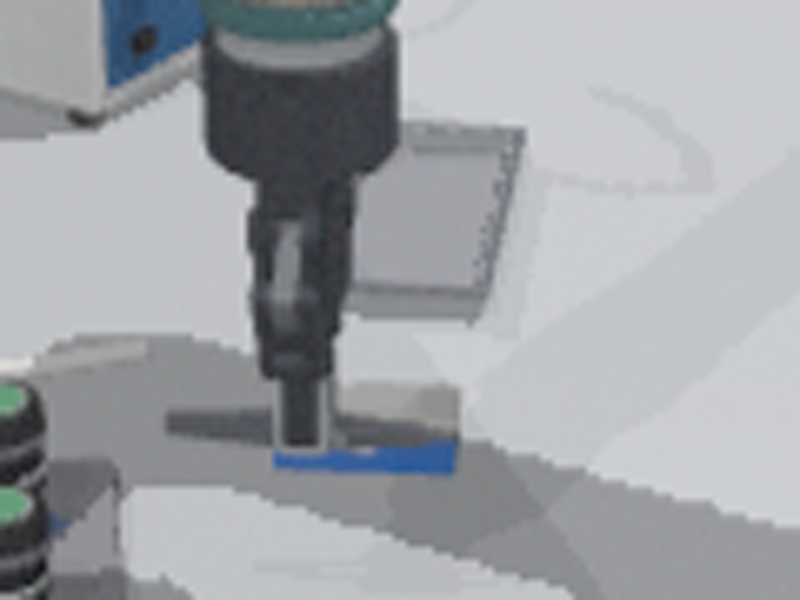

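```bash
python3 -m jog '0.5 -407.5 -2 0 0 92 -1;0.5 -407.5 -2 0 0 92 -1;0.5 -407.5 -2 0 0 92 -1;0.5 -407.5 -2 0 0 92 -1;0.5 -407.5 -2 0 0 92 -1;0.5 -407.5 -2 0 0 92 -1;0.5 -407.5 -2 0 0 92 -1;0.5 -407.5 -2 0 0 92 -1'; python3 go.py 541,-394,75,90
```

```text
clock: 30.32
eef_pos: [538.3, -397.7, 71.0]
tool_rot: [-3.138, 0.0, 1.665]
force: [-0.8, 1.6, 0.5]
width: 14.9
t 30.32 pos [ 538.3 -397.7   71. ] rpy [-179.8    0.    95.4] w 14.9 F [-0.8  1.6  0.5] q7 0.04
541,-394,75,90 -> [ 3.4  3.1 -4.1] [-0.2  0.   5.4]
```

```bash
python3 -m jog '0 0 0 0 0 6 -1;0 0 0 0 0 6 -1;0 0 0 0 0 6 -1'; python3 go.py 541,-394,-23,90;  python3 - <<'E'
from m import *
e=get('side');s=(255*(e['image'][:,:,::-1]/255.)**.6).astype(np.uint8)
cv2.imwrite('pics/s30.png',cv2.resize(s[90:210,220:380],(800,600),interpolation=cv2.INTER_CUBIC))
get('top','t30.png')
E
```

```text
clock: 30.7
eef_pos: [540.2, -393.1, 72.7]
tool_rot: [-3.14, -0.001, 1.575]
force: [0.7, 0.3, -0.7]
width: 15.3
t 30.7 pos [ 540.2 -393.1   72.7] rpy [-179.9   -0.    90.2] w 15.3 F [ 0.7  0.3 -0.7] q7 -0.05
541,-394,-23,90 -> [-0.9  0.9 95.7] [-0.1 -0.   0.2]
```

View pics/s30.png

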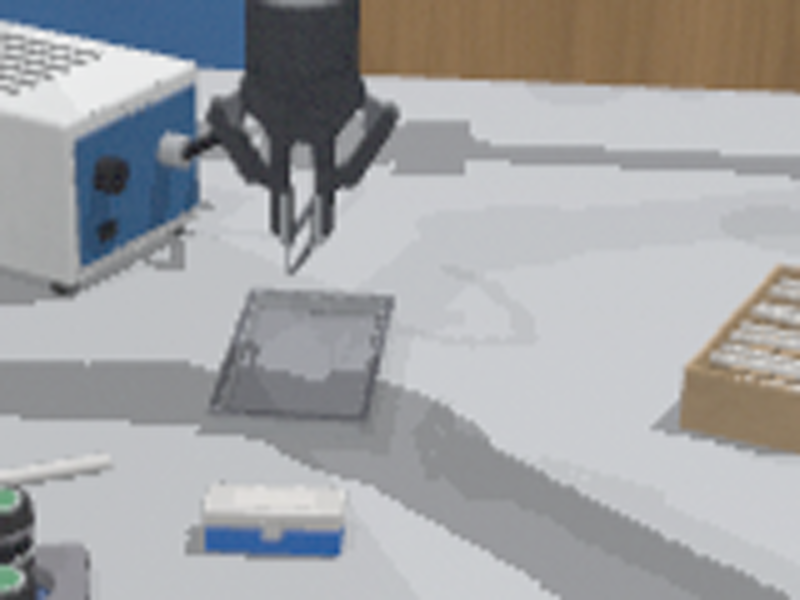

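View pics/t30.png

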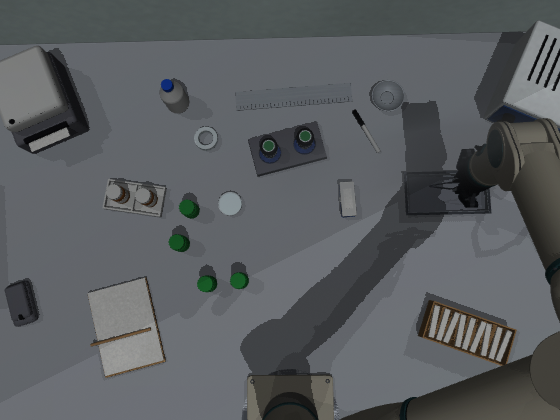

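```bash
python3 -m jog '0 0 50 0 0 0 -1;0 0 80 0 0 0 -1;0 0 88 0 0 0 -1;0 0 92 0 0 0 -1;0 0 92 0 0 0 -1;0 0 92 0 0 0 -1'; python3 go.py 541,-394,-23.5,90;  python3 - <<'E'
from m import *
e=get('side');s=(255*(e['image'][:,:,::-1]/255.)**.6).astype(np.uint8)
cv2.imwrite('pics/s31.png',cv2.resize(s[90:210,220:380],(800,600),interpolation=cv2.INTER_CUBIC))
E
```

```text
clock: 31.55
eef_pos: [541.5, -393.9, -17.0]
tool_rot: [3.14, 0.001, 1.573]
force: [0.5, -0.5, -0.5]
width: 15.4
t 31.55 pos [ 541.5 -393.9  -17. ] rpy [1.799e+02 1.000e-01 9.010e+01] w 15.4 F [ 0.5 -0.5 -0.5] q7 -0.12
541,-394,-23.5,90 -> [-0.1 -0.6  6.5] [0.1 0.1 0.1]
```

View pics/s31.png

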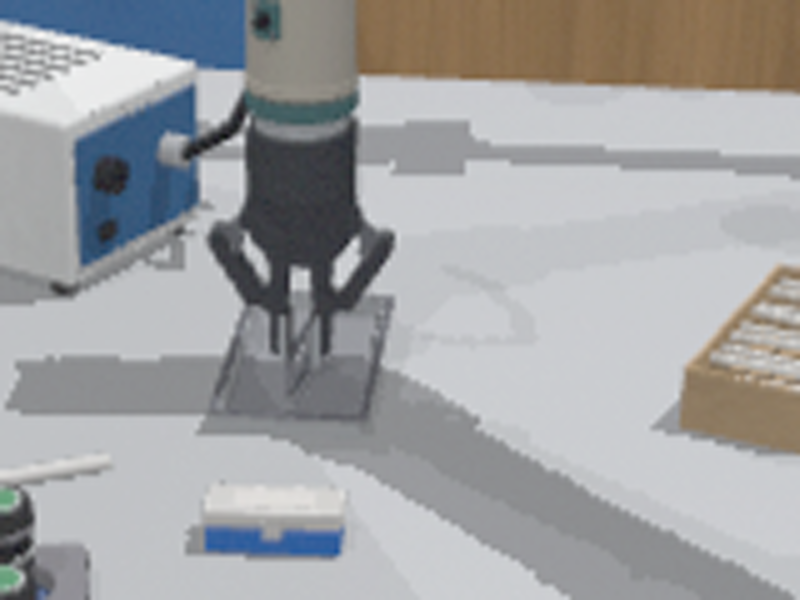

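```bash
python3 -m jog '0 0 3 0 0 0 -1;0 0 5 0 0 0 -1;0 0 6.5 0 0 0 -1;0 0 6.5 0 0 0 -1'; python3 go.py
```

```text
clock: 32.1
eef_pos: [540.7, -393.6, -23.5]
tool_rot: [-3.141, 0.001, 1.573]
force: [-3.2, 0.5, 8.2]
width: 15.0
t 32.1 pos [ 540.7 -393.6  -23.5] rpy [-180.     0.    90.1] w 15.0 F [-3.2  0.5  8.2] q7 -0.12
```

```bash
python3 -m jog '0 0 0 0 0 0 -0.3;0 0 0 0 0 0 -0.1;0 0 0 0 0 0 -0.1;0 0 -2 0 0 0 -0.1;0 0 -30 0 0 0 0;0 0 -90 0 0 0 0;0 0 -140 0 0 0 0;0 0 -140 0 0 0 0'; python3 go.py 250,-600,204,23
```

```text
clock: 33.1
eef_pos: [544.6, -394.3, 122.3]
tool_rot: [3.132, 0.005, 1.573]
force: [-0.6, -0.3, -0.4]
width: 42.5
t 33.1 pos [ 544.6 -394.3  122.3] rpy [179.5   0.3  90.1] w 42.5 F [-0.6 -0.3 -0.4] q7 -0.01
250,-600,204,23 -> [-205.5 -294.2  -83.5] [ 0.6 -0.1 67.1]
```

Withdraw to near the start pose for a clear view.

```bash
python3 -m jog '-205 -294 -83 0 0 67 0;-205 -294 -83 0 0 67 0;-205 -294 -83 0 0 67 0;-205 -294 -83 0 0 67 0;-205 -294 -83 0 0 67 0;-205 -294 -83 0 0 67 0;-205 -294 -83 0 0 67 0;-205 -294 -83 0 0 67 0'; python3 -m jog '0 0 0 0 0 0 0;0 0 0 0 0 0 0;0 0 0 0 0 0 0;0 0 0 0 0 0 0';python3 go.py; python3 - <<'E'
from m import *
d=get('top');e=get('side')
g=lambda im:(255*(im[:,:,::-1]/255.)**.5).astype(np.uint8)
cv2.imwrite('pics/tf.png',cv2.resize(g(d['image'])[100:300,90:510],(800,381),interpolation=cv2.INTER_CUBIC))
a=cv2.resize(g(e['image'])[130:345,180:380],(558,600),interpolation=cv2.INTER_CUBIC);cv2.imwrite('pics/sf.png',a)
hsv=cv2.cvtColor(d['image'],cv2.COLOR_RGB2HSV)
gl=cv2.inRange(hsv,(40,60,40),(95,255,255))
def loc(p,c,ang):
    a=np.radians(ang-90);R=np.array([[np.cos(a),-np.sin(a)],[np.sin(a),np.cos(a)]]);return (R.T@(np.array(p[:2])-c)).round(1)
oc=np.array([662,-.6])
for roi in [(258,138,281,158),(295,126,316,147)]:
    c,s,l=cen(gl,roi);p=ray(d,*c,74);print('eye',c.round(1),p[:2].round(1),'tray',loc(p,oc,103.9),'z',np.median(cloud(d)[l][:,2]).round(1))
w=cv2.inRange(hsv,(0,0,100),(179,60,255))
P=cloud(d)
for roi in [(104,178,130,206),(134,178,162,208)]:
    m=np.zeros((420,560),bool);m[roi[1]:roi[3],roi[0]:roi[2]]=True
    k=m&(P[:,:,2]>60);q=P[k];v,u=np.nonzero(k);p=ray(d,u.mean(),v.mean(),72)
    print('jar',k.sum(),p[:2].round(1),'tray',loc(p,np.array([540.7,384.7]),81.65),'z',np.percentile(q[:,2],[10,50,90]).round(0))
print('petri/box heights ok', ray(d,*cen(w,(215,190,246,218))[0],12)[:2].round(1))
E
```

```text
clock: 34.1
eef_pos: [246.9, -598.9, 198.8]
tool_rot: [3.142, -0.0, 0.404]
force: [0.7, 0.6, 0.2]
width: 42.6
clock: 34.6
eef_pos: [247.4, -599.0, 198.1]
tool_rot: [-3.141, -0.0, 0.404]
force: [0.1, 1.3, 0.3]
width: 42.7
t 34.6 pos [ 247.4 -599.   198.1] rpy [-180.    -0.    23.2] w 42.7 F [0.1 1.3 0.3] q7 -0.44
eye [268.2 145.3] [652.1  43.6] tray [ 1.  45.3] z 75.4
eye [304.8 135.5] [674.6 -45.2] tray [  1.5 -46.4] z 76.0
jar 209 [545.5 418.6] tray [-0.2 34.3] z [68. 72. 76.]
jar 211 [534.9 347. ] tray [ -0.3 -38.1] z [67. 72. 76.]
petri/box heights ok [523.2 149. ]
```

View pics/tf.png

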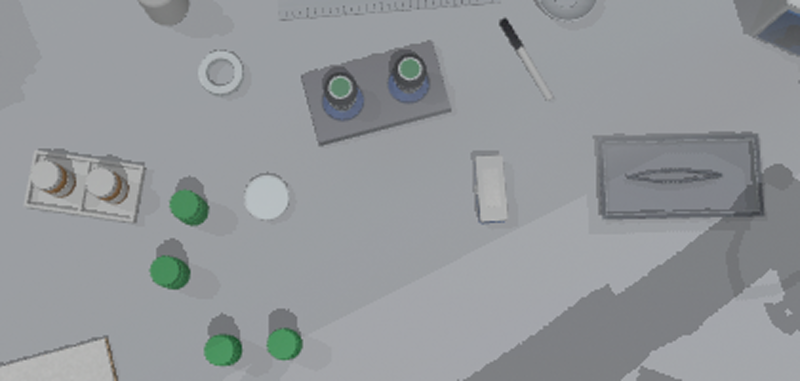

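View pics/sf.png

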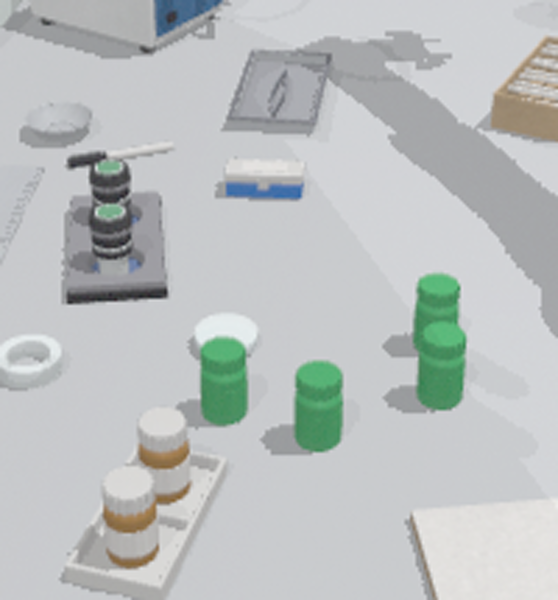

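```bash
python3 -c "
from cell import ctrl
ctrl.finish_job()"
```

```text
the job is handed in; nothing more can be done
```

I handed the job in at 34.6 s of the 115 s allowed: both eyepieces are in the wells, both jars are in the compartments, and the tweezers are flat in the steel tray. Nothing was dropped. Each object was pressed to its tray floor at about 5–16 N before I let go.

**Final checks from the cameras, in the tray frames:**

| Object | Position (mm) | Target (mm) | Top height (mm) |
|---|---|---|---|
| Eyepiece, first well | (1.0, 45.3) | (0, 45) | about 75, as expected |
| Eyepiece, second well | (1.5, -46.4) | (0, -45) | about 76, expected 75 |
| Jar, first compartment | (-0.2, 34.3) | (0, 36) | about 72, as expected |
| Jar, second compartment | (-0.3, -38.1) | (0, -36) | about 72, as expected |
| Tweezers | about 8 mm from the tray centre, by eye in the picture | ±42 across, ±50 along | look flat, along the tray |

The last pictures show all four standing things upright, the arm clear of everything, and the petri dish, slide box and green jars where they were.

**Disagreements:**
- **Finger height:** the reported TCP height did not match the pictures. The real fingertips were about 28 mm above it with the jaws shut (my estimate) and about 41 mm above it with them open. I set grasp and placing heights from the pictures and contact forces, so the reported TCP went below zero.
- **Petri dish:** its colour mask moved 3.7 mm between the first and last measurement. I put this down to the light on the bench changing, because the dish looks unmoved in the picture and the arm never came near it at low height.

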